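Lever open the roll keeper and hold up the roll in the tongs

TASK

The clear hood of the bread-roll keeper has no handle: take the flat spatula, put its blade under the hood's front lip and lever the hood up until it tips right back and stays open, then lay the spatula back on the stand it came from. Then take the kitchen tongs, close them gently on the roll and finish while holding it still in the tongs over the middle of the pinch bowl, about ten centimetres above the rim. Touch neither hood nor roll with the gripper itself, and leave the other things on the worktop where they are.

Things in the scene. Friction and masses are not known exactly. Their poses are not given: they have to be found in the camera images.
- keeper_top (a point): Roll keeper: fixed stepped wooden board under a clear hood. Point: middle of the board's upper face, 26 mm above the worktop; x to the far, hinged side, y left, z up. Hinge line along y at x = +66, z = 0 mm. Under the hood's front lip the board steps down 13 mm: a slot from z = -13 to 0, open at the front (x = -90), ending at the board's riser (x = -66).
- hood (a joint): Hinge angle of the hood, rad: 0 shut, 1.9 fully open (leaning back on its stop). Lifting it at the lip takes about 1 N. It falls shut when let go below about 0.85 rad; beyond about 1.1 it tips back to the stop by itself.
- hood_lip (a point): Clear plastic hood, 134 x 150 x 70 mm, about 150 g, with a steel lip 80 mm wide (y +-40) and 4 mm thick sticking 24 mm out of its front. Point: middle of the lip's front edge, on its underside, moving with the hood; when shut its axes are the keeper's and it lies at the keeper's x = -90, z = 0 mm, and the hood covers the keeper's x = -67 to +67, y +-75, z 0 to 70 mm.
- roll_center (a point): A small round bread roll, 44 mm in diameter with upright sides (full width from 5 to 21 mm above its foot), 32 mm high, about 30 g, standing on the keeper's board under the hood, within about 17 mm of its middle. Point: its centre, half-way up (16 mm above its foot).
- roll: The same roll; origin at the centre of its foot.
- spatula_grip (a point): Flat spatula, about 100 g, lying on a stand. Point: where to grip the handle, 8 mm above its underside, near its centre of mass; x along the tool to the blade, z up. Handle 18 mm wide (y), 16 mm high, from x = -70 to +40 mm. Steel blade 40 mm wide, 3 mm thick, level with the handle's underside (z -8 to -5 mm), from x = +38 to its straight front edge at +130 mm.
- spatula: The spatula itself; origin on its underside, 8 mm below the grip point.
- tongs_grip (a point): Sprung steel kitchen tongs, lying flat on a stand, arms side by side. Point: midway between the rubber pads on the two arms, half-way up (12 mm above the underside), near the centre of mass; x to the tips, z up. Pads 22 mm high, 65 mm across when open, 40 mm long between end ribs 3 mm proud (x +-20). Tips: upright flat plates 24 mm high, at the grip's height, x = 95 to 129, middle x = 112 mm, 86 mm apart when open.
- tongs: The tongs with both arms, about 105 g, 250 mm long, 24 mm high; origin on the underside, 12 mm below the grip point; joined end at x = -121 mm. The tips move about twice as far as the pads: pads 56 mm across put the plates about 67 mm apart, pads at 43 to 46 mm close them on the roll.
- tong_left (a joint): Closing angle of each tong arm, rad: 0 open (spring at rest), 0.10 when closed on the roll, 0.16 fully shut. Spring: about 6 N on the pads at 0.045, 15 N at 0.10; beyond that each 2 N more presses the roll with 1 N, so 25 to 30 N on the pads is ample and over 40 N may crush it.
- stand_s_top (a point): The fixed steel stand of the spatula: plate 150 x 100 x 6 mm with two cross bars, 12 mm thick, at x = +-55 mm, both 34 mm high. Point: midway between the bars, level with their tops (34 mm above the worktop). Tools lie along x across the bars and are gripped between them.
- stand_t_top (a point): The tongs' stand, the same shape and the same point.
- bowl_mouth (a point): Ceramic pinch bowl, 96 mm across the rim and 45 mm high. Point: centre of its mouth, level with the rim.
- bowl: The same bowl; origin under its foot.
- mug: White ceramic beaker without handle, 76 mm across, 85 mm high; origin under its foot. Bystander.
- grinder: Aluminium pepper grinder, 50 mm across, 140 mm high; origin under its foot. Bystander.
- bottle_a: Amber glass bottle, 44 mm across, 115 mm high; origin under its foot. Bystander.
- bottle_b: Amber glass bottle, 44 mm across, 115 mm high; origin under its foot. Bystander.
- bottle_c: Amber glass bottle, 44 mm across, 115 mm high; origin under its foot. Bystander.
- bottle_d: Amber glass bottle, 44 mm across, 115 mm high; origin under its foot. Bystander.
- salt: Low salt jar with steel cap, 42 mm across, 50 mm high; origin under its foot. Bystander.
Mind the look-alikes: they are no part of the job. There is more than one size of the part that bears keeper_top; the job needs the larger.

How it is judged:
On the way, in this order (a step that is already met when the one before it is completed fails the run):
1. the spatula levers the hood up (past about 17 degrees, blade touching it) (value of joint hood above 0.3 rad and contact force between spatula and hood above 0.1 N), for 0.05 s.
2. the hood is tipped right back (value of joint hood above 1.5 rad), for 0.2 s.
3. the spatula lies on its stand again, let go (distance between spatula_grip and stand_s_top below 0.05 m and contact force between the fingers and spatula below 0.1 N and contact force between spatula and stand_s above 0.2 N), for 0.2 s.
4. the roll is lifted in the tongs (height (world z) of roll_center above 0.09 m and contact force between tongs and roll above 0.3 N), for 0.2 s.
At the end, for the whole second after the job is handed in: The hood is open beyond 1.5 rad; the spatula lies on its stand with its grip point within 50 mm of the stand's point; the gripper holds the tongs, and the tongs alone hold the roll, at rest (under 0.04 m/s), its centre within 35 mm (level) of the bowl's centre and 120 to 250 mm above the worktop (value of joint hood above 1.5 rad and distance between spatula_grip and stand_s_top below 0.05 m and contact force between spatula and stand_s above 0.2 N and contact force between the fingers and tongs above 1 N and contact force between tongs and roll above 0.3 N and height (world z) of roll_center between 0.12 and 0.25 m and horizontal distance between roll_center and bowl_mouth below 0.035 m and contact force between roll and bowl below 0.05 N and contact force between the arm and roll below 0.2 N and linear speed of roll below 0.04 m/s); the arm keeps its last pose, push and grip.
It fails at once if the gripper or arm touches the hood (over 1 N) (contact force between any of the fingers, the arm and hood above 1 N).
It fails at once if the gripper or arm touches the roll (over 0.5 N) (contact force between any of the fingers, the arm and roll above 0.5 N).
It fails at once if the roll is crushed (over 25 N) (contact force between tongs and roll above 25 N).
It fails at once if a bystander or the bowl is moved by more than 40 mm (distance of any of mug, grinder, bottle_a, bottle_b, bottle_c, bottle_d, salt, bowl from where it was at the start of the episode above 0.04 m).
It also fails if it takes over 67 s, if anything falls off the work surface, if the arm or the gripper's body presses on something with over 40 N, if the wrist force passes 120 N, or if a joint passes its speed limit or range.

ROBOT

A 6-joint arm with a two-finger parallel gripper is mounted at the origin on the work surface. World frame = base frame: x ahead of the robot, y to its left, z up, the work surface at z = 0. Lengths are in m, angles in rad, forces in N, time in s.
With the tool pointing down it reaches from about 0.325 to 0.775 m from the base axis. Payload 9.3 kg.
Tool frame: the origin (TCP) lies on the centre line of the jaws, within the pads' length; the fingertips stand 19 mm ahead of it and the grasp point (between the pads) is the TCP; z points along the fingers, y is the line along which they close (so a half turn about z gives the same grasp; the last joint's range is limited). The gripper opens to 85 mm and grips with 20 to 120 N. Pads are 22 mm wide; open, the fingers measure 114 mm over their backs; the gripper's body (76 mm by 85 mm) begins 54 mm behind the grasp point. The pads swing forward as they close: fully open they stand 13 mm farther back than shut.
Start: joints at [1.049, 0.259, 0.021, 1.334, 0, 1.418], TCP at [0.198, 0.513, 0.213] pointing down, gripper open.
Joint ranges: [-3.04, 3.04], [-0.91, 1.82], [-1.04, 1.36], [-1.92, 1.95], [-1.52, 1.45], [-3.14, 3.14]. Speed limits (rad/s): [2.22, 2.22, 2.79, 3.14, 3.14, 3.14].

INTERFACE

Orientations are given as a unit quaternion [x, y, z, w].
In Python, from bench import r, vision gives the robot as it stands.
- The arm moves only by the tool send_rows, never from a script. Its argument "motion" is a list of rows, each an object of numbers: "dx", "dy", "dz": the shift along the tool's x, y, z in mm; "rx", "ry", "rz": the turn, a rotation vector about the tool's x, y, z in degrees; "grip": the opening, from 0 (shut) to 1 (fully open). A call has exactly 5 rows; each row shifts and turns the commanded pose from where the row before left it, along the tool's axes as they then stand; what a row does not reach is not made up. A row lasts 1/10 s, in which the tool goes at most 50 mm and 8.59 degrees, less where a joint would pass 70% of its speed; a pose out of reach is approached as far as the arm can. A call is refused whole if a number of a shift passes 50 or a number of a turn 8.59, either way. A call with a gripper value outside its range is refused whole. The fingers move at their own pace and stop on an object; "grip_force" is the grip in N (left out, the last holds). Time passes only in rows, so rows that do not move let the fingers close, or fill a call up. It gives the time, the measured TCP pose, the force, the opening and the grip force at its end, in the units of the state.
- r.observe(): the state, without advancing time (a new reading comes with each control period).
- vision.read_camera(name): name is "side" or "top"; returns the picture (420x560x3 uint8, red, green, blue); there is no depth.
- vision.calibration(name): a dict with "camera_matrix" (3x3 intrinsics, pixels), "k1" (the pictures are not rectified: a ray, as slopes to the right and down, at radius r is drawn at 1 + k1 r^2 times it, then the intrinsics apply), "R" (3x3) and "t" (3): a world point X has camera coordinates R X + t. Camera axes: x right, y down, z forward; pixel columns grow to the right and rows downward; lengths in m; the calibration is good to about 2 mm. A picture is of the moment at which its call begins. calibration takes no time and is no camera call.
- r.hand_in(): hands the job in; it is judged then, once.
Trained networks look in the newest picture that a camera, given by its name, has taken for a name from the list of things; names that differ only in an ending like _2 or _b are one class to them, and where a whole thing is asked for, a point or a joint stands for the part that bears it (a point fixed in the world has none). Each returns a list of dicts, best first, with "score" (0 to 1); they miss things now and then, are a little off and sometimes report something else, mostly with a low value. They report only what shows in the picture. A call takes as long as a camera call. They do not tell look-alikes from the thing itself.
- vision.outline_of(camera, query): "mask" (420x560 bool, what is visible of it) and "extent" ([left, top, right, bottom] in pixels, round what is visible of it).
- vision.spot_point(camera, query): "point" ([column, row] in pixels: a listed point, or the origin of a listed thing).
The state is a dict: "t": time; "q": joint angles; "joint_velocities": joint speeds; "effort": joint torques, N m; "tool_pos": TCP position; "ee_rot": TCP orientation; "ft_force": force on the tool from outside, world axes, zero at the start; "wrist_torque": the same for the moment, N m; "finger_gap": finger opening in m; "grip_force": force on a finger pad.
Only numpy, scipy, OpenCV 4.12 (cv2) and the standard library are available. Lean on these libraries where they do the work, as an engineer would, in place of code of your own. Each camera call takes 0.05 s, during which the arm holds its last target. There are 200 camera calls.

## Working session

There is one attempt and no reset: what is moved stays moved. The work goes in short steps, Python scripts to look and compute and a tool call to move; the robot and the scene stay as the last step left them, time stands still between calls to the robot, and variables do not carry over. Pictures are saved under pics/ and viewed, at most 10 in all, crops included, and the job is handed in when it is done.

Besides the shell and the picture viewer there is one more tool, called as name(argument=value, ...), one argument or row to a line, values as JSON. send_rows: Moves the arm, as the interface text tells. Its arguments: {"type":"object","properties":{"motion":{"type":"array","items":{"type":"object","properties":{"dx":{"type":"number"},"dy":{"type":"number"},"dz":{"type":"number"},"rx":{"type":"number"},"ry":{"type":"number"},"rz":{"type":"number"},"grip":{"type":"number"}}}},"grip_force":{"type":"number"}},"required":["motion"]}

```bash
mkdir -p pics; ls; cat > h.py <<'E'
import numpy as np, cv2
from bench import r, vision
def save(cam,name):
    im=vision.read_camera(cam); cv2.imwrite('pics/'+name,im[:,:,::-1]); return im
def ray(cam,px):
    c=vision.calibration(cam);K=np.array(c['camera_matrix']);R=np.array(c['R']);t=np.array(c['t'])
    d=np.array([(px[0]-K[0,2])/K[0,0],(px[1]-K[1,2])/K[1,1]]);u=d.copy()
    for _ in range(20): u=d/(1+c['k1']*(u@u))
    return -R.T@t, R.T@np.array([u[0],u[1],1])
def onz(cam,px,z):
    o,d=ray(cam,px); return o+d*(z-o[2])/d[2]
def proj(cam,X):
    c=vision.calibration(cam);K=np.array(c['camera_matrix'])
    p=np.array(c['R'])@np.array(X)+np.array(c['t']);u=p[:2]/p[2];u=u*(1+c['k1']*(u@u))
    return np.array([K[0,0]*u[0]+K[0,2],K[1,1]*u[1]+K[1,2]])
E
python3 - <<'E'
from h import *
a=save('top','t0.png');b=save('side','s0.png')
print(r.observe())
for cam in('top','side'):
    print(cam,ray(cam,(280,210)))
    for q,z in [('keeper_top',.026),('hood_lip',.026),('roll_center',.042),('spatula_grip',.042),('tongs_grip',.046),('stand_s_top',.034),('stand_t_top',.034),('bowl_mouth',.045),('mug',0),('grinder',0),('bottle_a',0),('salt',0)]:
        for d in vision.spot_point(cam,q)[:6]:
            if d['score']>.2: print(cam,q,round(d['score'],2),np.round(d['point']),onz(cam,d['point'],z).round(3))
E
```

```text
pics
{'t': 0.1, 'q': array([1.04940968e+00, 2.59131932e-01, 2.08449771e-02, 1.33373662e+00,
       9.30001171e-06, 1.41821139e+00]), 'joint_velocities': array([ 0.00052302, -0.00160019,  0.00127589, -0.00079694, -0.0022127 ,
       -0.00140103]), 'effort': array([ 6.25188957e-03, -5.56691551e+01,  3.45071626e+01,  1.15554393e-02,
       -1.16863948e-04, -2.49706159e-05]), 'tool_pos': array([0.19812457, 0.51277102, 0.21273169]), 'ee_rot': array([ 1.83357548e-01,  9.83046099e-01, -5.77573492e-04, -2.07279485e-04]), 'ft_force': array([ 0.38384375, -0.50220872, -0.71152518]), 'wrist_torque': array([ 0.02266627, -0.01904701,  0.00024607]), 'grip_force': 0.0, 'finger_gap': 0.08573861968938713}
top (array([0.44654762, 0.02380786, 1.32020695]), array([ 0.05901237,  0.00384826, -0.99831543]))
top keeper_top 0.61 [241. 284.] [0.328 0.13  0.026]
top hood_lip 0.92 [299. 191.] [ 0.574 -0.021  0.026]
top hood_lip 0.71 [237. 312.] [0.254 0.141 0.026]
top spatula_grip 0.95 [402. 267.] [ 0.376 -0.289  0.042]
top spatula_grip 0.62 [158. 146.] [0.691 0.353 0.042]
top tongs_grip 0.93 [174. 257.] [0.399 
[... 859 characters left out ...]
0.399 0.294 0.046]
side tongs_grip 0.73 [301. 152.] [0.641 0.249 0.046]
side stand_s_top 0.84 [266. 354.] [ 0.386 -0.292  0.034]
side stand_s_top 0.64 [260. 354.] [ 0.377 -0.288  0.034]
side stand_t_top 0.84 [204. 165.] [0.383 0.296 0.034]
side bowl_mouth 0.87 [300. 149.] [0.646 0.268 0.045]
side mug 0.66 [408. 314.] [ 0.659 -0.278  0.   ]
side grinder 0.68 [448. 341.] [ 0.697 -0.35   0.   ]
side grinder 0.64 [259. 358.] [ 0.377 -0.274  0.   ]
side bottle_a 0.93 [303. 145.] [0.688 0.356 0.   ]
side bottle_a 0.92 [266. 147.] [0.579 0.382 0.   ]
side bottle_a 0.8 [435. 280.] [ 0.754 -0.223  0.   ]
side bottle_a 0.67 [344. 163.] [0.762 0.228 0.   ]
side salt 0.74 [255. 195.] [0.487 0.165 0.   ]
```

View pics/t0.png

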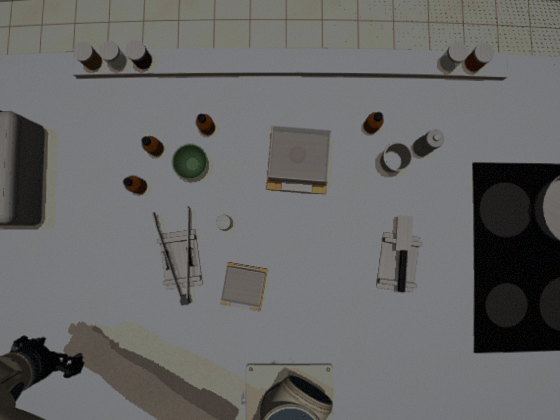

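View pics/s0.png

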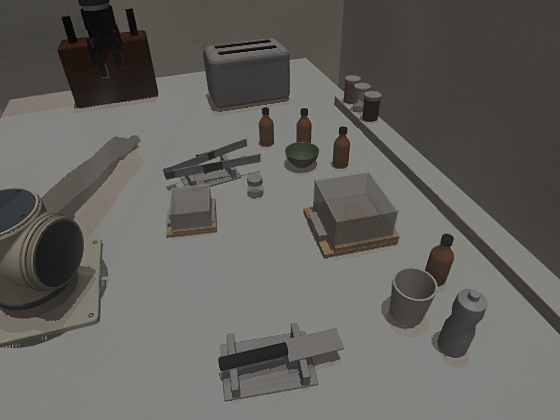

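Worth telling apart: the large keeper at top px (298,160) against its small look-alike at (245,285). The tongs (180,258), spatula (402,255) and bowl (190,161) are unique. By the description the job needs the large keeper. Next I measure axes and check a close crop.

```bash
python3 - <<'E'
from h import *
im=cv2.imread('pics/t0.png')
def crop(x0,y0,w,h,W,H): return cv2.resize(im[y0:y0+h,x0:x0+w],(W,H),interpolation=cv2.INTER_CUBIC)
out=np.zeros((600,800,3),np.uint8)
out[:,:400]=0
out[:300,:400]=crop(255,115,100,75+0,400,300)
out[300:,:400]=crop(255,160,80,60,400,300)
out[:,400:600]=crop(375,200,50,120,200,600)[:, :][:600]
out[:,600:]=crop(145,200,60,115,200,600)
cv2.imwrite('pics/c0.png',np.clip(out.astype(float)*1.8,0,255).astype(np.uint8))
vision.read_camera('top');vision.read_camera('side')
for q,z in [('spatula',.038),('tongs',.046),('hood',.06),('roll',.042),('stand_s_top',.034),('stand_t_top',.034)]:
  for cam in('top','side'):
    for d in vision.outline_of(cam,q)[:2]:
        m=d['mask'];p=np.argwhere(m)[:,::-1].astype(np.float32)
        W=np.array([onz(cam,x,z)[:2] for x in p],np.float32)
        c,s,a=cv2.minAreaRect(W*1000);e=W-W.mean(0);w,v=np.linalg.eigh(e.T@e);v=v[:,1]*np.sign(v[0,1])
        print(q,cam,round(d['score'],2),d['extent'],len(p),'rect',np.round(c),np.round(s),round(a,1),'mean',W.mean(0).round(4),'pca',np.degrees(np.arctan2(v[1],v[0])).round(1))
E
```

```text
spatula top 0.83 [397.5, 215.1, 408.7, 294.7] 870 rect [ 411. -293.] [ 41. 199.] 86.5 mean [ 0.4277 -0.2945] pca -2.7
spatula side 0.79 [216.8, 330.0, 340.3, 372.3] 2265 rect [ 409. -298.] [ 45. 199.] 85.2 mean [ 0.4209 -0.2974] pca -5.9
spatula side 0.75 [245.1, 174.2, 262.5, 201.8] 363 rect [485. 153.] [103.  40.] 78.9 mean [0.4848 0.1515] pca 79.1
tongs top 0.6 [377.0, 233.0, 419.1, 288.6] 1453 rect [ 388. -279.] [105. 147.] 81.6 mean [ 0.3847 -0.2707] pca -5.1
tongs top 0.56 [152.4, 207.1, 190.9, 304.7] 712 rect [399. 298.] [249.  99.] 8.1 mean [0.3999 0.2979] pca 12.5
tongs side 0.75 [162.3, 136.9, 260.7, 181.6] 1495 rect [400. 288.] [252. 134.] 9.9 mean [0.4024 0.2867] pca 8.7Traceback (most recent call last):
  File "<stdin>", line 16, in <module>
  File "h.py", line 11, in onz
    o,d=ray(cam,px); return o+d*(z-o[2])/d[2]
        ~~~^^^^^^^^
  File "h.py", line 6, in ray
    c=vision.calibration(cam);K=np.array(c['camera_matrix']);R=np.array(c['R']);t=np.array(c['t'])
ValueError: time passes only in moves, steps and waits
```

View pics/c0.png

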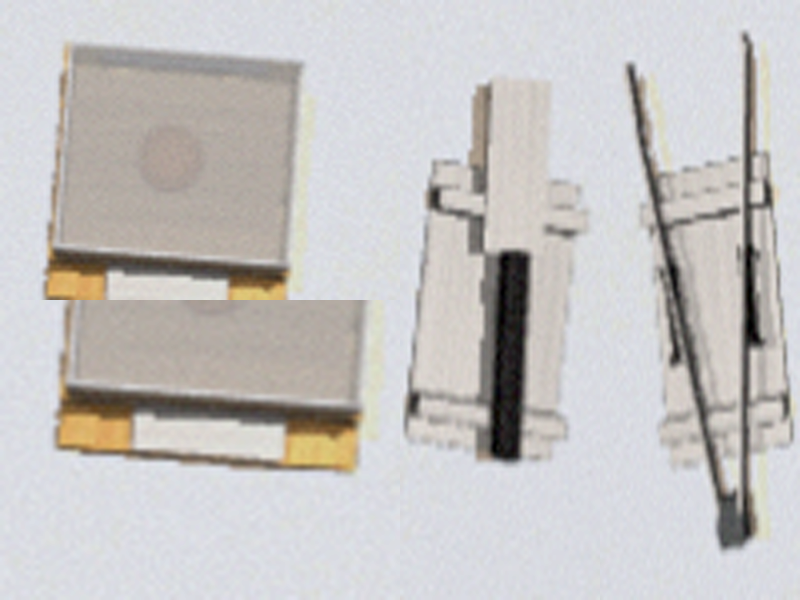

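The crop shows the large keeper with its steel lip at px (282..312,191), its board front corners at (266,189) and (326,194), and the roll at (297,154). The spatula handle runs (401,292)→(404,250) with the blade edge at (405,216). The tongs' joined end is at (185,304), with tips at (154,213) and (189,207).

```bash
sed -i 's/^def save/import functools\ncal=functools.lru_cache(None)(vision.calibration)\ndef save/; s/c=vision.calibration(cam)/c=cal(cam)/' h.py; python3 - <<'E'
from h import *
P=lambda n,px,z: print(n,onz('top',px,z).round(4))
P('lipL',(282,190.4),.03);P('lipR',(312,192),.03);P('bL',(266.4,189.6),.013);P('bR',(326.4,193.8),.013)
for n,c in [('hTL',(67,44)),('hTR',(302,64)),('hBL',(52,250)),('hBR',(287,268))]: P(n,(255+c[0]/4,115+c[1]/4),.096)
P('roll',(297.5,154.5),.058)
P('hb',(401.2,291.6),.05);P('ht',(403.7,250.4),.05);P('blade',(405,216),.037)
T=lambda n,c,z:P(n,(145+(c[0]-600)/3.333,200+c[1]/5.217),z)
T('join',(733,545),.058);T('tl',(631,67),.058);T('tr',(746,37),.058)
T('pl',(676,312),.055);T('pr',(754,295),.055)
S=lambda n,c:P(n,(375+(c[0]-400)/4,200+c[1]/5),.034)
S('bars far',(510,208));S('near',(487,412))
vision.read_camera('side')
for q,z in [('hood',.03),('roll',.042),('bowl',.045)]:
  for cam in('top','side'):
    for d in vision.outline_of(cam,q)[:2]:
      e=d['extent'];print(q,cam,round(d['score'],2),e,onz(cam,((e[0]+e[2])/2,(e[1]+e[3])/2),z).round(3))
E
```

```text
lipL [0.5745 0.0238 0.03  ]
lipR [ 0.5706 -0.0552  0.03  ]
bL [0.5781 0.0654 0.013 ]
bR [ 0.5677 -0.0946  0.013 ]
hTL [0.731  0.0504 0.096 ]
hTR [ 0.719  -0.0978  0.096 ]
hBL [0.6002 0.0589 0.096 ]
hBR [ 0.5896 -0.088   0.096 ]
roll [ 0.6652 -0.0159  0.058 ]
hb [ 0.3119 -0.2858  0.05  ]
ht [ 0.4184 -0.2924  0.05  ]
blade [ 0.5083 -0.2995  0.037 ]
join [0.2772 0.2716 0.058 ]
tl [0.5124 0.3541 0.058 ]
tr [0.5276 0.2641 0.058 ]
pl [0.3913 0.3177 0.055 ]
pr [0.4002 0.2568 0.055 ]
bars far [ 0.4411 -0.2932  0.034 ]
near [ 0.3343 -0.2778  0.034 ]
hood top 0.94 [221.5, 264.8, 263.3, 308.8] [0.321 0.126 0.03 ]
hood top 0.76 [269.4, 126.7, 334.3, 188.3] [ 0.662 -0.028  0.03 ]
hood side 0.92 [307.1, 169.5, 400.2, 243.4] [0.684 0.008 0.03 ]
hood side 0.57 [164.8, 188.4, 211.6, 229.5] [0.317 0.126 0.03 ]
bowl top 0.65 [173.5, 143.7, 207.0, 181.6] [0.645 0.265 0.045]
bowl top 0.56 [412.9, 133.7, 441.7, 156.8] [ 0.695 -0.359  0.045]
bowl side 0.61 [286.2, 140.0, 317.9, 169.6] [0.64  0.238 0.045]
bowl side 0.26 [216.6, 328.6, 344.3, 370.1] [ 0.409 -0.297  0.045]
```

```bash
cat >> h.py <<'E'
from scipy.spatial.transform import Rotation as Ro
import json
def ori(yaw,p=0,roll=0): return Ro.from_euler('ZYX',[yaw,-p,roll],degrees=True)*Ro.from_matrix(np.diag([-1,1,-1]))
def plan(wps,start=None,grip=None):
    """wps: (x,y,z,yaw,pitch,nrows); prints rows"""
    s=r.observe(); p=s['tool_pos'].copy(); R=Ro.from_quat(s['ee_rot'])
    if start is not None: p=np.array(start[:3]);R=ori(*start[3:5])
    rows=[]
    for w in wps:
        n=w[5]; T=ori(w[3],w[4]); p0=p.copy(); R0=R; rv=(R0.inv()*T).as_rotvec()
        for i in range(1,n+1):
            pt=p0+(np.array(w[:3])-p0)*i/n; Rt=R0*Ro.from_rotvec(rv*i/n)
            d=R.inv().apply(pt-p)*1000; e=(R.inv()*Rt).as_rotvec(degrees=True)
            d=d.round(1);e=e.round(2)
            rows.append(dict(zip(('dx','dy','dz','rx','ry','rz'),[float(v) for v in (*d,*e)])))
            p=p+R.apply(d/1000);R=R*Ro.from_rotvec(e,degrees=True)
    for i in range(0,len(rows),5): print(json.dumps([{k:v for k,v in q.items() if v} for q in rows[i:i+5]]).replace('"',''))
    return p,R
def pose():
    s=r.observe();R=Ro.from_quat(s['ee_rot']);f=R.apply([-1,0,0])
    print('t',round(s['t'],2),'pos',s['tool_pos'].round(4),'yaw',np.degrees(np.arctan2(f[1],f[0])).round(2),'pitch',np.degrees(np.arcsin(f[2])).round(2),'up',R.apply([0,0,-1]).round(3),'gap',round(s['finger_gap'],4),'gf',s['grip_force'],'F',s['ft_force'].round(2))
E
python3 - <<'E'
from h import *
pose()
plan([(.40,.30,.213,-3.8,0,7),(.45,0,.2,-3.8,0,8),(.380,-.2903,.15,-3.8,0,8),(.380,-.2903,.09,-3.8,0,2)])
E
```

```text
t 1.95 pos [0.1983 0.513  0.2133] yaw -21.13 pitch -0.0 up [ 0. -0.  1.] gap 0.0858 gf 0.0 F [-0.23  0.83 -0.41]
[{dx: -37.9, dy: -18.0, rz: -2.48}, {dx: -37.0, dy: -19.6, dz: 0.1, rz: -2.47}, {dx: -36.1, dy: -21.2, rz: -2.48}, {dx: -35.2, dy: -22.7, dz: 0.1, rz: -2.47}, {dx: -34.2, dy: -24.3, rz: -2.48}]
[{dx: -33.2, dy: -25.7, rz: -2.47}, {dx: -31.9, dy: -27.1, dz: 0.1, rz: -2.48}, {dx: -8.7, dy: -37.0, dz: 1.6}, {dx: -8.8, dy: -37.0, dz: 1.6}, {dx: -8.7, dy: -37.0, dz: 1.7}]
[{dx: -8.7, dy: -37.0, dz: 1.6}, {dx: -8.7, dy: -37.0, dz: 1.6}, {dx: -8.8, dy: -37.0, dz: 1.6}, {dx: -8.7, dy: -37.0, dz: 1.7}, {dx: -8.7, dy: -37.0, dz: 1.6}]
[{dx: 6.3, dy: -36.8, dz: 6.2}, {dx: 6.4, dy: -36.8, dz: 6.3}, {dx: 6.3, dy: -36.8, dz: 6.2}, {dx: 6.3, dy: -36.8, dz: 6.3}, {dx: 6.3, dy: -36.7, dz: 6.2}]
[{dx: 6.4, dy: -36.8, dz: 6.3}, {dx: 6.3, dy: -36.8, dz: 6.2}, {dx: 6.3, dy: -36.8, dz: 6.3}, {dz: 30.0}, {dz: 30.0}]
```

send_rows(
  motion=[
    {"dx": -37.9,"dy": -18,"rz": -2.48},
    {"dx": -37,"dy": -19.6,"rz": -2.48},
    {"dx": -36,"dy": -21,"rz": -2.48},
    {"dx": -35,"dy": -22.7,"rz": -2.48},
    {"dx": -34,"dy": -24,"rz": -2.48},
  ],
)

```text
schema error: expected keys dx, dy, dz, rx, ry, rz, grip
```

send_rows(
  motion=[
    {"dx": -33,"dy": -25.7,"rz": -2.48},
    {"dx": -32,"dy": -27,"rz": -2.48},
    {"dx": -8.7,"dy": -37,"dz": 1.6},
    {"dx": -8.7,"dy": -37,"dz": 1.6},
    {"dx": -8.7,"dy": -37,"dz": 1.6},
  ],
)

```text
schema error: expected keys dx, dy, dz, rx, ry, rz, grip
```

send_rows(
  motion=[
    {"dx": -8.7,"dy": -37,"dz": 1.6},
    {"dx": -8.7,"dy": -37,"dz": 1.6},
    {"dx": -8.7,"dy": -37,"dz": 1.6},
    {"dx": -8.7,"dy": -37,"dz": 1.6},
    {"dx": -8.7,"dy": -37,"dz": 1.6},
  ],
)

```text
schema error: expected keys dx, dy, dz, rx, ry, rz, grip
```

send_rows(
  motion=[
    {"dx": 6.3,"dy": -36.8,"dz": 6.2},
    {"dx": 6.3,"dy": -36.8,"dz": 6.2},
    {"dx": 6.3,"dy": -36.8,"dz": 6.2},
    {"dx": 6.3,"dy": -36.8,"dz": 6.2},
    {"dx": 6.3,"dy": -36.8,"dz": 6.2},
  ],
)

```text
schema error: expected keys dx, dy, dz, rx, ry, rz, grip
```

send_rows(
  motion=[
    {"dx": 6.3,"dy": -36.8,"dz": 6.2},
    {"dx": 6.3,"dy": -36.8,"dz": 6.2},
    {"dx": 6.3,"dy": -36.8,"dz": 6.2},
    {"dz": 30},
    {"dz": 30},
  ],
)

```text
schema error: expected keys dx, dy, dz, rx, ry, rz, grip
```

```bash
python3 - <<'E'
from h import *
pose()
a=save('side','s1.png'); 
c=cv2.resize(cv2.imread('pics/s1.png')[280:420,180:367],(800,600),interpolation=cv2.INTER_CUBIC)
for d in vision.spot_point('side','spatula_grip')[:2]: print(d, onz('side',d['point'],.042))
for X in [(.380,-.2903,.05),(.3102,-.2857,.05),(.4199,-.293,.05),(.5097,-.2990,.037)]:
    u=(proj('side',X)-[180,280])*800/187; cv2.circle(c,tuple(int(v) for v in u),5,(0,0,255),-1)
cv2.imwrite('pics/c1.png',np.clip(c*1.6,0,255).astype(np.uint8))
E
```

```text
t 1.95 pos [0.1983 0.513  0.2133] yaw -21.13 pitch -0.0 up [ 0. -0.  1.] gap 0.0858 gf 0.0 F [-0.23  0.83 -0.41]
{'point': [257.0, 355.4], 'score': 0.67} [ 0.37079468 -0.29397955  0.042     ]
{'point': [450.3, 343.5], 'score': 0.33} [ 0.67070091 -0.37440289  0.042     ]
```

View pics/c1.png

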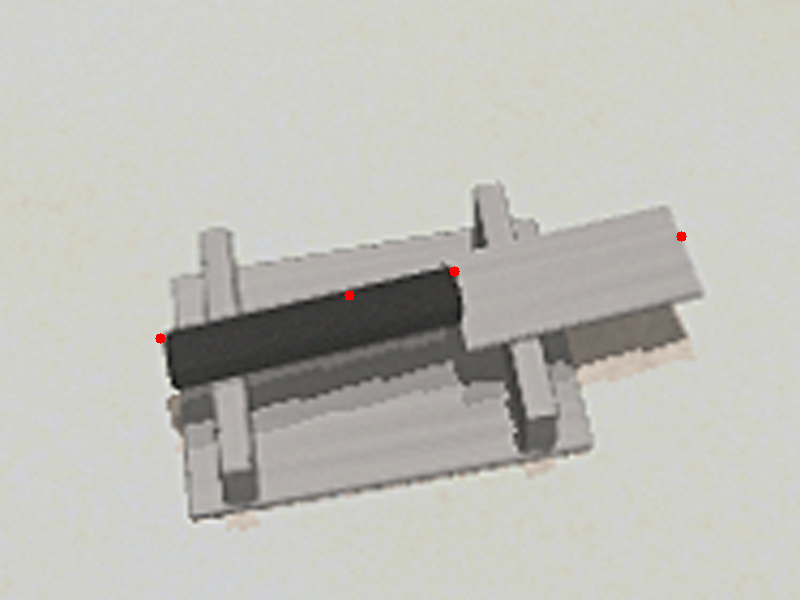

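The close crop shows the handle from about (168,350) to (458,281) and the blade edge near (685,252). My predicted dots sit about 3 mm too far to the left (+y), so I aim for (0.3815, -0.2935). The rows need all seven keys, so I resend them complete.

send_rows(
  motion=[
    {"dx": -37.9,"dy": -18,"dz": 0,"rx": 0,"ry": 0,"rz": -2.48,"grip": 1},
    {"dx": -37,"dy": -19.6,"dz": 0,"rx": 0,"ry": 0,"rz": -2.48,"grip": 1},
    {"dx": -36,"dy": -21,"dz": 0,"rx": 0,"ry": 0,"rz": -2.48,"grip": 1},
    {"dx": -35,"dy": -22.7,"dz": 0,"rx": 0,"ry": 0,"rz": -2.48,"grip": 1},
    {"dx": -34,"dy": -24,"dz": 0,"rx": 0,"ry": 0,"rz": -2.48,"grip": 1},
  ],
  grip_force=80,
)

```text
t: 2.55
tool_pos: [0.3428, 0.3602, 0.2135]
ee_rot: [0.075, 0.997, 0.0, 0.0]
ft_force: [0.5, 1.2, 0.7]
finger_gap: 0.085
grip_force: 0.0
```

send_rows(
  motion=[
    {"dx": -33,"dy": -25.7,"dz": 0,"rx": 0,"ry": 0,"rz": -2.48,"grip": 1},
    {"dx": -32,"dy": -27,"dz": 0,"rx": 0,"ry": 0,"rz": -2.48,"grip": 1},
    {"dx": -8.7,"dy": -37,"dz": 1.6,"rx": 0,"ry": 0,"rz": 0,"grip": 1},
    {"dx": -8.7,"dy": -37,"dz": 1.6,"rx": 0,"ry": 0,"rz": 0,"grip": 1},
    {"dx": -8.7,"dy": -37,"dz": 1.6,"rx": 0,"ry": 0,"rz": 0,"grip": 1},
  ],
)

```text
t: 3.05
tool_pos: [0.4185, 0.1867, 0.2084]
ee_rot: [0.033, 0.999, -0.0, 0.0]
ft_force: [1.1, 0.7, -0.3]
finger_gap: 0.0854
grip_force: 0.0
```

send_rows(
  motion=[
    {"dx": -8.7,"dy": -37,"dz": 1.6,"rx": 0,"ry": 0,"rz": 0,"grip": 1},
    {"dx": -8.7,"dy": -37,"dz": 1.6,"rx": 0,"ry": 0,"rz": 0,"grip": 1},
    {"dx": -8.7,"dy": -37,"dz": 1.6,"rx": 0,"ry": 0,"rz": 0,"grip": 1},
    {"dx": -8.7,"dy": -37,"dz": 1.6,"rx": 0,"ry": 0,"rz": 0,"grip": 1},
    {"dx": -8.7,"dy": -37,"dz": 1.6,"rx": 0,"ry": 0,"rz": 0,"grip": 1},
  ],
)

```text
t: 3.55
tool_pos: [0.4496, -0.0008, 0.2006]
ee_rot: [0.033, 0.999, -0.0, 0.0]
ft_force: [0.3, -0.7, -0.3]
finger_gap: 0.0854
grip_force: 0.0
```

send_rows(
  motion=[
    {"dx": 6.3,"dy": -36.8,"dz": 6.2,"rx": 0,"ry": 0,"rz": 0,"grip": 1},
    {"dx": 6.3,"dy": -36.8,"dz": 6.2,"rx": 0,"ry": 0,"rz": 0,"grip": 1},
    {"dx": 6.3,"dy": -36.8,"dz": 6.2,"rx": 0,"ry": 0,"rz": 0,"grip": 1},
    {"dx": 6.3,"dy": -36.8,"dz": 6.2,"rx": 0,"ry": 0,"rz": 0,"grip": 1},
    {"dx": 6.3,"dy": -36.8,"dz": 6.2,"rx": 0,"ry": 0,"rz": 0,"grip": 1},
  ],
)

```text
t: 4.05
tool_pos: [0.4054, -0.1822, 0.1694]
ee_rot: [0.033, 0.999, -0.0, 0.0]
ft_force: [1.2, -0.5, -0.2]
finger_gap: 0.0852
grip_force: 0.0
```

send_rows(
  motion=[
    {"dx": 6.3,"dy": -36.8,"dz": 6.2,"rx": 0,"ry": 0,"rz": 0,"grip": 1},
    {"dx": 6.3,"dy": -36.8,"dz": 6.2,"rx": 0,"ry": 0,"rz": 0,"grip": 1},
    {"dx": 6.3,"dy": -36.8,"dz": 6.2,"rx": 0,"ry": 0,"rz": 0,"grip": 1},
    {"dx": 0,"dy": 0,"dz": 30,"rx": 0,"ry": 0,"rz": 0,"grip": 1},
    {"dx": 0,"dy": 0,"dz": 30,"rx": 0,"ry": 0,"rz": 0,"grip": 1},
  ],
)

```text
t: 4.55
tool_pos: [0.3797, -0.2912, 0.0904]
ee_rot: [0.034, 0.999, -0.001, 0.001]
ft_force: [-1.0, 1.0, -0.9]
finger_gap: 0.0854
grip_force: 0.0
```

```bash
sed -i 's/{k:v for k,v in q.items() if v}/q/' h.py; python3 - <<'E'
from h import *
pose()
plan([(.3815,-.2935,.06,-3.8,0,2),(.3815,-.2935,.042,-3.8,0,1)])
E
```

```text
t 4.55 pos [ 0.3797 -0.2912  0.0904] yaw -3.91 pitch 0.07 up [-0.001  0.001  1.   ] gap 0.0854 gf 0.0 F [-1.    1.01 -0.87]
[{dx: -0.9, dy: -1.0, dz: 15.2, rx: -0.03, ry: 0.04, rz: -0.05}, {dx: -1.0, dy: -1.1, dz: 15.2, rx: -0.04, ry: 0.03, rz: -0.06}, {dx: 0.0, dy: -0.0, dz: 18.0, rx: 0.0, ry: 0.0, rz: 0.0}]
```

send_rows(
  motion=[
    {"dx": -1,"dy": -1,"dz": 15,"rx": 0,"ry": 0,"rz": 0,"grip": 1},
    {"dx": -1,"dy": -1,"dz": 15,"rx": 0,"ry": 0,"rz": 0,"grip": 1},
    {"dx": 0,"dy": 0,"dz": 18,"rx": 0,"ry": 0,"rz": 0,"grip": 1},
    {"dx": 0,"dy": 0,"dz": 0.4,"rx": 0,"ry": 0,"rz": 0,"grip": 0.5},
    {"dx": 0,"dy": 0,"dz": 0,"rx": 0,"ry": 0,"rz": 0,"grip": 0},
  ],
)

```text
t: 5.05
tool_pos: [0.3818, -0.2917, 0.0427]
ee_rot: [0.033, 0.999, 0.0, -0.0]
ft_force: [-0.3, 0.7, -0.2]
finger_gap: 0.0594
grip_force: 0.0
```

send_rows(
  motion=[
    {"dx": 0,"dy": 0,"dz": 0,"rx": 0,"ry": 0,"rz": 0,"grip": 0},
    {"dx": 0,"dy": 0,"dz": 0,"rx": 0,"ry": 0,"rz": 0,"grip": 0},
    {"dx": 0,"dy": 0,"dz": 0,"rx": 0,"ry": 0,"rz": 0,"grip": 0},
    {"dx": 0,"dy": 0,"dz": 0,"rx": 0,"ry": 0,"rz": 0,"grip": 0},
    {"dx": 0,"dy": 0,"dz": 0,"rx": 0,"ry": 0,"rz": 0,"grip": 0},
  ],
)

```text
t: 5.55
tool_pos: [0.3818, -0.2918, 0.0427]
ee_rot: [0.033, 0.999, -0.0, 0.0]
ft_force: [-0.5, 0.2, -0.7]
finger_gap: -0.0
grip_force: 0.0
```

```bash
python3 - <<'E'
from h import *
pose()
K=np.array([.6622,-.0212]);f=np.array([np.cos(np.radians(-4)),np.sin(np.radians(-4))])
print('lip',K-.09*f,'grip at 40mm short',K-(.09+.04+.13)*f)
g=K-(.26)*f
plan([(.3815,-.2935,.13,-3.8,0,3),(g[0],g[1],.11,-4,0,8),(g[0],g[1],.06,-4,0,2)])
E
```

```text
t 5.55 pos [ 0.3818 -0.2918  0.0427] yaw -3.77 pitch 0.01 up [-0.  0.  1.] gap -0.0 gf 0.0 F [-0.51  0.24 -0.7 ]
lip [ 0.57241924 -0.01492192] grip at 40mm short [ 0.40283335 -0.00306332]
[{dx: 0.1, dy: -0.6, dz: -29.1, rx: -0.01, ry: 0.0, rz: 0.01}, {dx: 0.0, dy: -0.5, dz: -29.1, rx: -0.0, ry: 0.01, rz: 0.01}, {dx: 0.1, dy: -0.6, dz: -29.1, rx: -0.01, ry: 0.0, rz: 0.01}, {dx: -0.3, dy: 36.4, dz: 2.5, rx: 0.0, ry: 0.0, rz: 0.03}, {dx: -0.2, dy: 36.4, dz: 2.5, rx: 0.0, ry: 0.0, rz: 0.02}]
[{dx: -0.2, dy: 36.4, dz: 2.5, rx: 0.0, ry: 0.0, rz: 0.03}, {dx: -0.2, dy: 36.4, dz: 2.5, rx: 0.0, ry: 0.0, rz: 0.02}, {dx: -0.2, dy: 36.4, dz: 2.5, rx: 0.0, ry: 0.0, rz: 0.03}, {dx: -0.2, dy: 36.4, dz: 2.5, rx: 0.0, ry: 0.0, rz: 0.02}, {dx: -0.2, dy: 36.4, dz: 2.5, rx: 0.0, ry: 0.0, rz: 0.03}]
[{dx: -0.1, dy: 36.4, dz: 2.5, rx: 0.0, ry: 0.0, rz: 0.02}, {dx: -0.0, dy: 0.0, dz: 25.0, rx: 0.0, ry: 0.0, rz: 0.0}, {dx: -0.0, dy: 0.0, dz: 25.0, rx: 0.0, ry: 0.0, rz: 0.0}]
```

The fingers closed to 0 mm, so the handle was missed. I look.

```bash
python3 - <<'E'
from h import *
pose()
save('side','s2.png');save('top','t2.png')
c=cv2.resize(cv2.imread('pics/s2.png')[220:420,140:370],(690,600),interpolation=cv2.INTER_CUBIC)
d=cv2.resize(cv2.imread('pics/t2.png')[195:315,370:430],(110*2,600//1),interpolation=cv2.INTER_CUBIC)[:, :110*2]
o=np.hstack([cv2.resize(c,(580,600)),d]); cv2.imwrite('pics/c2.png',np.clip(o*1.6,0,255).astype(np.uint8))
print(proj('side',(.3818,-.2918,.0427)),proj('top',(.3818,-.2918,.0427)))
E
```

```text
t 5.55 pos [ 0.3818 -0.2918  0.0427] yaw -3.77 pitch 0.01 up [-0.  0.  1.] gap -0.0 gf 0.0 F [-0.51  0.24 -0.7 ]
[263.3125173  352.00824285] [402.83001043 264.40424596]
```

View pics/c2.png

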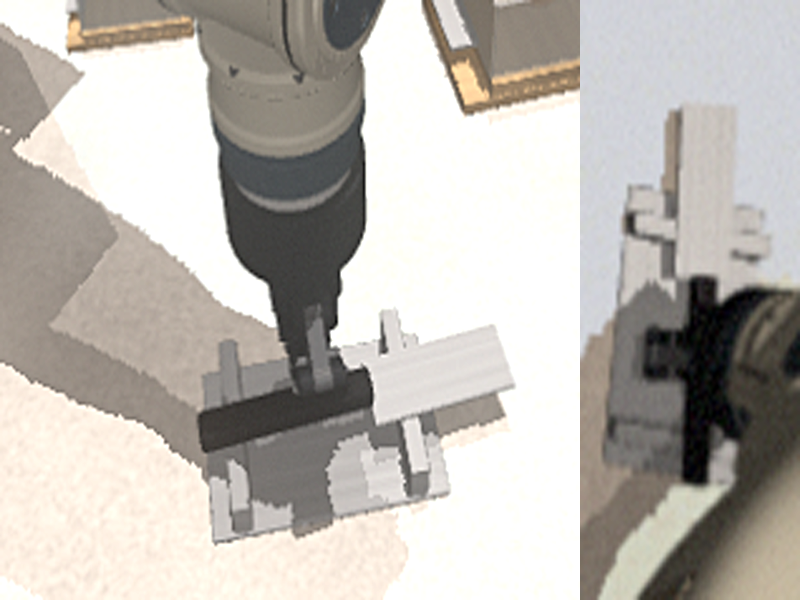

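```bash
python3 - <<'E'
from h import *
X=np.array([.1981,.5128,.2127])
for z in (.194,.2127,.27): print(z,proj('side',(X[0],X[1],z)),proj('top',(X[0],X[1],z)))
print(onz('top',(393,265),.03),onz('side',(265,340),.04))
c=np.vstack([cv2.resize(cv2.imread('pics/s0.png')[10:110,50:150],(600,600))]);d=cv2.resize(cv2.imread('pics/t0.png')[300:420,0:120],(600,600))
o=np.hstack([cv2.resize(c,(400,400)),cv2.resize(d,(400,400))]);
cv2.circle(o,tuple(((proj('side',X)-[50,10])*4).astype(int)),4,(0,0,255),-1);cv2.circle(o,tuple(((proj('top',X)-[0,300])*400/120+[400,0]).astype(int)),4,(0,0,255),-1)
e=cv2.resize(cv2.imread('pics/t2.png')[240:290,370:437],(400,300));f=cv2.resize(cv2.imread('pics/s2.png')[310:375,220:307],(400,300))
# difference-enhanced
o=np.vstack([o[100:400],np.hstack([f,e])]);cv2.imwrite('pics/c3.png',np.clip(o*2.2,0,255).astype(np.uint8))
E
```

```text
0.194 [117.34838659  88.00685055] [ 71.74009537 343.88467737]
0.2127 [115.56377401  81.49471036] [ 68.37715567 345.55019633]
0.27 [109.90393069  60.73344965] [ 57.39648866 350.98512563]
[ 0.37960071 -0.26877931  0.03      ] [ 0.39070885 -0.27006623  0.04      ]
```

View pics/c3.png

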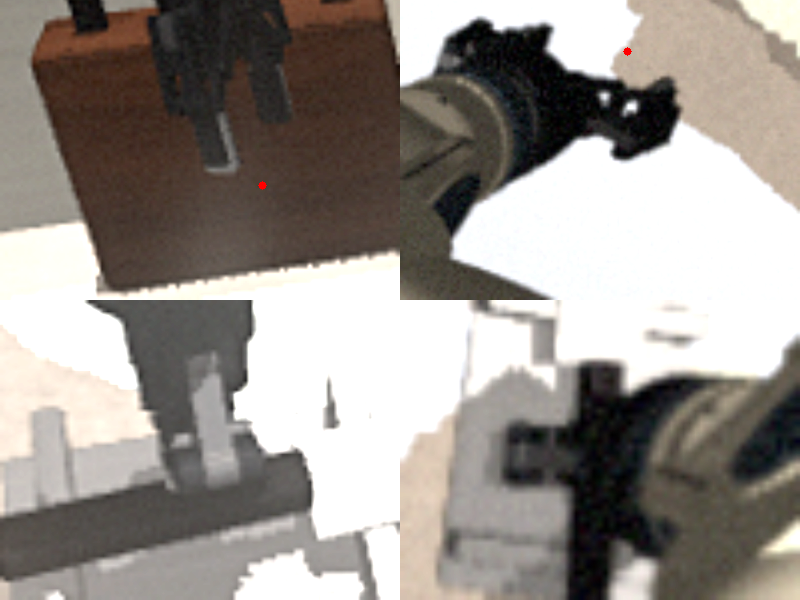

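```bash
python3 - <<'E'
from h import *
for X in [(0,0,0),(0.1,0,0),(0,0,.15),(.3818,-.2918,.1),(.3818,-.2918,.2)]: print(X,proj('top',X).round(1),proj('side',X).round(1))
for cam in('top','side'):
    c=cal(cam);print(cam,c['k1'],np.array(c['camera_matrix']).round(1).tolist(),np.array(c['R']).round(4).tolist(),np.array(c['t']).round(4))
print(onz('top',(246,364),.0),onz('top',(333,364),.0),'side plate',onz('side',(99,238),0),onz('side',(103,310),0))
print('bench',__import__('bench').__dict__.keys())
E
```

```text
(0, 0, 0) [289.8 405.4] [ 42.4 290.8]
(0.1, 0, 0) [290.  368.6] [ 93.4 279.1]
(0, 0, 0.15) [290.8 426.3] [  9.5 236.2]
(0.3818, -0.2918, 0.1) [408.4 265.6] [261.4 331.2]
(0.3818, -0.2918, 0.2) [419.6 267.9] [257.5 287.8]
top -0.11340890985889024 [[492.4, 0.0, 279.3], [0.0, 492.4, 215.6], [0.0, 0.0, 1.0]] [[0.005, -1.0, -0.005], [-0.9989, -0.0048, -0.0477], [0.0477, 0.0053, -0.9988]] [0.0282 0.5091 1.2973]
side -0.05347996765270599 [[403.6, 0.0, 280.7], [0.0, 403.6, 206.2], [0.0, 0.0, 1.0]] [[0.9523, -0.3044, -0.0212], [-0.207, -0.5934, -0.7778], [0.2241, 0.7451, -0.6281]] [-0.479   0.17    0.7936]
[0.11148253 0.11783334 0.        ] [ 0.11259862 -0.11500486  0.        ] side plate [0.10743354 0.12672588 0.        ] [ 0.12076659 -0.08757262  0.        ]
bench dict_keys(['__name__', '__doc__', '__package__', '__loader__', '__spec__', '__file__', '__cached__', '__builtins__', 'vision', 'r'])
```

The base plate projects onto the origin, so the cameras agree with the base, yet the shut fingers stand about 23 mm to +y of the reported TCP. I lift clear and compare the picture with the reported TCP at two yaws, to tell a tool offset from a world offset.

send_rows(
  motion=[
    {"dx": 0,"dy": 0,"dz": -20,"rx": 0,"ry": 0,"rz": 0,"grip": 0},
    {"dx": 0,"dy": 0,"dz": -40,"rx": 0,"ry": 0,"rz": 0,"grip": 0},
    {"dx": 0,"dy": 0,"dz": -40,"rx": 0,"ry": 0,"rz": 0,"grip": 0},
    {"dx": 0,"dy": 0,"dz": 0,"rx": 0,"ry": 0,"rz": 0,"grip": 0},
    {"dx": 0,"dy": 0,"dz": 0,"rx": 0,"ry": 0,"rz": 0,"grip": 0},
  ],
)

```text
t: 6.15
tool_pos: [0.3821, -0.2921, 0.1432]
ee_rot: [0.033, 0.999, -0.001, 0.001]
ft_force: [-0.7, 0.6, -1.2]
finger_gap: -0.0002
grip_force: 0.0
```

```bash
python3 - <<'E'
from h import *
pose();save('side','sA.png');save('top','tA.png')
E
```

```text
t 6.15 pos [ 0.3821 -0.2921  0.1432] yaw -3.77 pitch 0.08 up [-0.001  0.001  1.   ] gap -0.0002 gf 0.0 F [-0.73  0.6  -1.24]
```

send_rows(
  motion=[
    {"dx": 0,"dy": 0,"dz": 0,"rx": 0,"ry": 0,"rz": 8.5,"grip": 0},
    {"dx": 0,"dy": 0,"dz": 0,"rx": 0,"ry": 0,"rz": 8.5,"grip": 0},
    {"dx": 0,"dy": 0,"dz": 0,"rx": 0,"ry": 0,"rz": 8.5,"grip": 0},
    {"dx": 0,"dy": 0,"dz": 0,"rx": 0,"ry": 0,"rz": 8.5,"grip": 0},
    {"dx": 0,"dy": 0,"dz": 0,"rx": 0,"ry": 0,"rz": 8.5,"grip": 0},
  ],
)

```text
t: 6.75
tool_pos: [0.3812, -0.2912, 0.1411]
ee_rot: [0.396, 0.918, 0.001, -0.001]
ft_force: [-0.4, -0.7, 0.1]
finger_gap: -0.0002
grip_force: 0.0
```

```bash
python3 - <<'E'
from h import *
pose();save('side','sB.png');save('top','tB.png')
o=np.zeros((600,800,3),np.uint8)
X=np.array([.3818,-.2918,.1427]);sd=proj('side',X);tp=proj('top',X);print(sd,tp)
for j,n in enumerate('AB'):
  for i,(cam,u) in enumerate((('side',sd),('top',tp))):
    u0=np.array([int(u[0])-50,int(u[1])-(60 if i==0 else 38)])
    c=cv2.resize(cv2.imread(f'pics/{cam[0]}{n}.png')[u0[1]:u0[1]+75,u0[0]:u0[0]+100],(400,300),interpolation=cv2.INTER_CUBIC)
    c=np.clip(c*2.5,0,255).astype(np.uint8)
    for dz in(0,-.019):cv2.circle(c,tuple(((proj(cam,X+[0,0,dz])-u0)*4).astype(int)),3,(0,0,255),-1)
    print(n,cam,u0); o[j*300:j*300+300,i*400:i*400+400]=c
cv2.imwrite('pics/c4.png',o)
E
```

```text
t 6.75 pos [ 0.3812 -0.2912  0.1411] yaw -46.62 pitch -0.15 up [ 0.002 -0.002  1.   ] gap -0.0002 gf 0.0 F [-0.4  -0.68  0.08]
[259.85531068 313.87787391] [412.97096725 266.50848698]
A side [209 253]
A top [362 228]
B side [209 253]
B top [362 228]
```

View pics/c4.png

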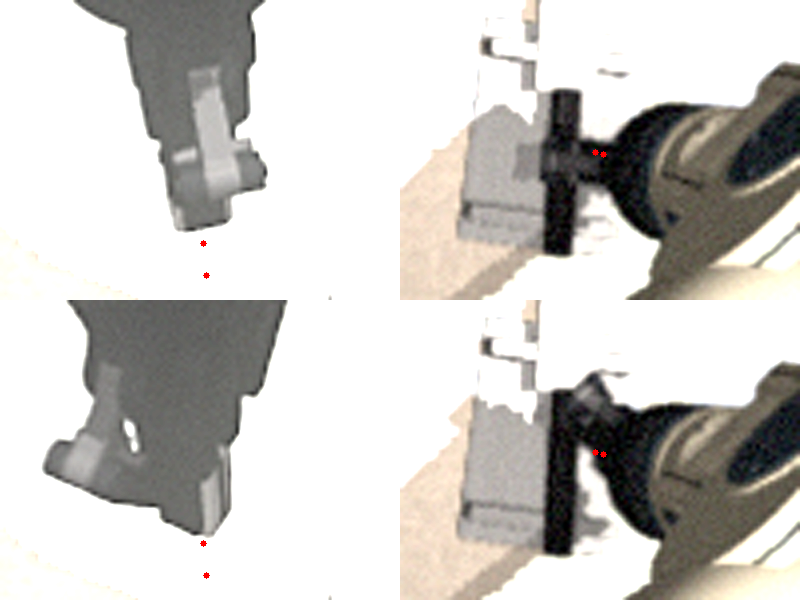

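The crops show the shut fingertips at about (203,227) in side view A. That lines up sideways with the predicted dots but is 12 px too high, in both yaws and in the start picture. So the real fingertips sit about 30 mm higher than the reported TCP implies, and I closed above the handle. I go about 20 mm lower and test the grip by the gap.

send_rows(
  motion=[
    {"dx": 0,"dy": 0,"dz": 0,"rx": 0,"ry": 0,"rz": -8.57,"grip": 1},
    {"dx": 0,"dy": 0,"dz": 0,"rx": 0,"ry": 0,"rz": -8.57,"grip": 1},
    {"dx": 0,"dy": 0,"dz": 0,"rx": 0,"ry": 0,"rz": -8.57,"grip": 1},
    {"dx": 0,"dy": 0,"dz": 0,"rx": 0,"ry": 0,"rz": -8.57,"grip": 1},
    {"dx": 0,"dy": 0,"dz": 0,"rx": 0,"ry": 0,"rz": -8.57,"grip": 1},
  ],
)

```text
t: 7.35
tool_pos: [0.3814, -0.2914, 0.1416]
ee_rot: [0.024, 1.0, 0.001, -0.001]
ft_force: [0.3, -0.3, -0.4]
finger_gap: 0.0723
grip_force: 0.0
```

send_rows(
  motion=[
    {"dx": 0,"dy": 0,"dz": 40,"rx": 0,"ry": 0,"rz": 0,"grip": 1},
    {"dx": 0,"dy": 0,"dz": 40,"rx": 0,"ry": 0,"rz": 0,"grip": 1},
    {"dx": 0,"dy": 0,"dz": 20,"rx": 0,"ry": 0,"rz": 0,"grip": 1},
    {"dx": 0,"dy": 0,"dz": 11,"rx": 0,"ry": 0,"rz": 0,"grip": 1},
    {"dx": 0,"dy": 0,"dz": 8,"rx": 0,"ry": 0,"rz": 0,"grip": 1},
  ],
)

```text
t: 7.85
tool_pos: [0.3815, -0.2915, 0.0226]
ee_rot: [0.029, 1.0, 0.0, -0.0]
ft_force: [0.3, 0.2, 0.1]
finger_gap: 0.0848
grip_force: 0.0
```

send_rows(
  motion=[
    {"dx": 0,"dy": 0,"dz": 0,"rx": 0,"ry": 0,"rz": 0,"grip": 0.5},
    {"dx": 0,"dy": 0,"dz": 0,"rx": 0,"ry": 0,"rz": 0,"grip": 0},
    {"dx": 0,"dy": 0,"dz": 0,"rx": 0,"ry": 0,"rz": 0,"grip": 0},
    {"dx": 0,"dy": 0,"dz": 0,"rx": 0,"ry": 0,"rz": 0,"grip": 0},
    {"dx": 0,"dy": 0,"dz": 0,"rx": 0,"ry": 0,"rz": 0,"grip": 0},
  ],
  grip_force=30,
)

```text
t: 8.35
tool_pos: [0.382, -0.2921, 0.0242]
ee_rot: [0.03, 1.0, -0.0, 0.0]
ft_force: [-0.2, 1.1, 4.6]
finger_gap: 0.0169
grip_force: 30.8
```

```bash
python3 - <<'E'
from h import *
pose()
E
```

```text
t 8.35 pos [ 0.382  -0.2921  0.0242] yaw -3.42 pitch 0.05 up [-0.001  0.001  1.   ] gap 0.0169 gf 30.777804851531982 F [-0.21  1.06  4.58]
```

The handle is between the pads, but the gap (16.9 mm) and the 4.6 N upward push suggest I only have its upper edge. I open and go 12 mm deeper.

send_rows(
  motion=[
    {"dx": 0,"dy": 0,"dz": 0,"rx": 0,"ry": 0,"rz": 0,"grip": 0.5},
    {"dx": 0,"dy": 0,"dz": 0,"rx": 0,"ry": 0,"rz": 0,"grip": 0.5},
    {"dx": 0,"dy": 0,"dz": 5,"rx": 0,"ry": 0,"rz": 0,"grip": 0.5},
    {"dx": 0,"dy": 0,"dz": 5,"rx": 0,"ry": 0,"rz": 0.2,"grip": 0.5},
    {"dx": 0,"dy": 0,"dz": 0,"rx": 0,"ry": 0,"rz": 0.2,"grip": 0.5},
  ],
)

```text
t: 8.85
tool_pos: [0.3813, -0.2913, 0.0126]
ee_rot: [0.033, 0.999, 0.001, -0.001]
ft_force: [0.2, -0.3, -0.5]
finger_gap: 0.0423
grip_force: 0.0
```

send_rows(
  motion=[
    {"dx": 0,"dy": 0,"dz": 0,"rx": 0,"ry": 0,"rz": 0,"grip": 0},
    {"dx": 0,"dy": 0,"dz": 0,"rx": 0,"ry": 0,"rz": 0,"grip": 0},
    {"dx": 0,"dy": 0,"dz": 0,"rx": 0,"ry": 0,"rz": 0,"grip": 0},
    {"dx": 0,"dy": 0,"dz": 0,"rx": 0,"ry": 0,"rz": 0,"grip": 0},
    {"dx": 0,"dy": 0,"dz": 0,"rx": 0,"ry": 0,"rz": 0,"grip": 0},
  ],
  grip_force=80,
)

```text
t: 9.35
tool_pos: [0.3818, -0.2918, 0.0137]
ee_rot: [0.033, 0.999, -0.0, 0.0]
ft_force: [-1.0, 0.8, 5.0]
finger_gap: 0.0164
grip_force: 78.5
```

```bash
cat >> h.py <<'E'
K=np.array([.6622,-.0212]);fy=-4.0;f=np.array([np.cos(np.radians(fy)),np.sin(np.radians(fy))])
OFF=np.array([-.130,0,-.0203])
def tipw(xk,z,pitch,n,yaw=fy,yk=0):
    """waypoint with blade tip underside at keeper-x xk (m), world z"""
    t=np.array([*(K+xk*f+yk*np.array([-f[1],f[0]])),z]); p=t-ori(yaw,pitch).apply(OFF); return (*p,yaw,pitch,n)
def tipnow():
    s=r.observe();t=s['tool_pos']+Ro.from_quat(s['ee_rot']).apply(OFF);d=t[:2]-K;print('tip xk,yk,z',(d@f).round(4),(d@np.array([-f[1],f[0]])).round(4),t[2].round(4))
E
python3 - <<'E'
from h import *
pose()
plan([(.3815,-.2915,.11,-3.8,0,4),tipw(-.125,.12,-2.5,9),tipw(-.125,.04,-2.5,2)])
E
```

```text
t 9.35 pos [ 0.3818 -0.2918  0.0137] yaw -3.82 pitch 0.01 up [-0.  0.  1.] gap 0.0164 gf 78.54127764701843 F [-1.05  0.84  5.03]
[{dx: 0.1, dy: 0.1, dz: -24.1, rx: -0.0, ry: 0.0, rz: -0.0}, {dx: 0.1, dy: 0.0, dz: -24.1, rx: -0.01, ry: 0.0, rz: -0.01}, {dx: 0.0, dy: 0.1, dz: -24.0, rx: 0.0, ry: 0.01, rz: -0.0}, {dx: 0.1, dy: 0.1, dz: -24.1, rx: -0.0, ry: -0.0, rz: -0.01}, {dx: -0.7, dy: 32.1, dz: 0.5, rx: -0.0, ry: 0.28, rz: 0.02}]
[{dx: -0.7, dy: 32.2, dz: 0.5, rx: -0.0, ry: 0.28, rz: 0.03}, {dx: -0.7, dy: 32.1, dz: 0.5, rx: -0.0, ry: 0.27, rz: 0.02}, {dx: -0.7, dy: 32.1, dz: 0.5, rx: -0.0, ry: 0.28, rz: 0.02}, {dx: -0.7, dy: 32.2, dz: 0.5, rx: -0.0, ry: 0.28, rz: 0.02}, {dx: -0.6, dy: 32.1, dz: 0.5, rx: -0.0, ry: 0.28, rz: 0.03}]
[{dx: -0.7, dy: 32.1, dz: 0.5, rx: -0.0, ry: 0.27, rz: 0.02}, {dx: -0.6, dy: 32.2, dz: 0.5, rx: -0.0, ry: 0.28, rz: 0.02}, {dx: -0.6, dy: 32.1, dz: 0.5, rx: -0.0, ry: 0.28, rz: 0.02}, {dx: -1.8, dy: -0.0, dz: 39.9, rx: -0.0, ry: -0.0, rz: 0.0}, {dx: -1.7, dy: -0.0, dz: 40.0, rx: -0.0, ry: -0.0, rz: 0.0}]
```

send_rows(
  motion=[
    {"dx": 0,"dy": 0,"dz": -24,"rx": 0,"ry": 0,"rz": 0,"grip": 0},
    {"dx": 0,"dy": 0,"dz": -24,"rx": 0,"ry": 0,"rz": 0,"grip": 0},
    {"dx": 0,"dy": 0,"dz": -24,"rx": 0,"ry": 0,"rz": 0,"grip": 0},
    {"dx": 0,"dy": 0,"dz": -24,"rx": 0,"ry": 0,"rz": 0,"grip": 0},
    {"dx": -0.7,"dy": 32.1,"dz": 0.5,"rx": 0,"ry": 0.28,"rz": 0.02,"grip": 0},
  ],
)

```text
t: 9.85
tool_pos: [0.3861, -0.2631, 0.1116]
ee_rot: [0.035, 0.999, -0.002, -0.0]
ft_force: [1.4, 0.5, -1.3]
finger_gap: 0.0165
grip_force: 78.5
```

send_rows(
  motion=[
    {"dx": -0.7,"dy": 32.1,"dz": 0.5,"rx": 0,"ry": 0.28,"rz": 0.02,"grip": 0},
    {"dx": -0.7,"dy": 32.1,"dz": 0.5,"rx": 0,"ry": 0.28,"rz": 0.02,"grip": 0},
    {"dx": -0.7,"dy": 32.1,"dz": 0.5,"rx": 0,"ry": 0.28,"rz": 0.02,"grip": 0},
    {"dx": -0.7,"dy": 32.1,"dz": 0.5,"rx": 0,"ry": 0.28,"rz": 0.02,"grip": 0},
    {"dx": -0.7,"dy": 32.1,"dz": 0.5,"rx": 0,"ry": 0.28,"rz": 0.02,"grip": 0},
  ],
)

```text
t: 10.35
tool_pos: [0.3988, -0.0987, 0.1063]
ee_rot: [0.035, 0.999, 0.0, -0.015]
ft_force: [1.3, -0.4, -0.9]
finger_gap: 0.0161
grip_force: 78.3
```

send_rows(
  motion=[
    {"dx": -0.7,"dy": 32.1,"dz": 0.5,"rx": 0,"ry": 0.28,"rz": 0.02,"grip": 0},
    {"dx": -0.7,"dy": 32.1,"dz": 0.5,"rx": 0,"ry": 0.28,"rz": 0.02,"grip": 0},
    {"dx": -0.7,"dy": 32.1,"dz": 0.5,"rx": 0,"ry": 0.28,"rz": 0.02,"grip": 0},
    {"dx": -1.8,"dy": 0,"dz": 40,"rx": 0,"ry": 0,"rz": 0,"grip": 0},
    {"dx": -1.8,"dy": 0,"dz": 35,"rx": 0,"ry": 0,"rz": 0,"grip": 0},
  ],
)

```text
t: 10.85
tool_pos: [0.4085, -0.003, 0.0291]
ee_rot: [0.034, 0.999, 0.0, -0.021]
ft_force: [0.9, -0.9, -2.2]
finger_gap: 0.0164
grip_force: 78.5
```

```bash
python3 - <<'E'
from h import *
pose();tipnow()
save('side','s5.png');save('top','t5.png')
s=r.observe();R=Ro.from_quat(s['ee_rot']);t=s['tool_pos']
o=np.zeros((600,800,3),np.uint8)
for i,(cam,u0) in enumerate((('side',(200,190)),('top',(240,160)))):
    w=(130,195) if i==0 else (95,142)
    c=cv2.resize(cv2.imread(f'pics/{cam[0]}5.png')[u0[1]:u0[1]+w[0],u0[0]:u0[0]+w[0]*400//600+0],(400,600),interpolation=cv2.INTER_CUBIC)
    k=600/w[0]; c=np.clip(c*1.7,0,255).astype(np.uint8)
    L=[t+R.apply([-.13,y,-.0233]) for y in(-.02,.02)]
    Z=[np.array([*(K+x*f+y*np.array([-f[1],f[0]])),.026]) for x,y in((-.09,-.04),(-.09,.04))]
    for X,col in [(l,(0,0,255)) for l in L]+[(l,(255,0,0)) for l in Z]:cv2.circle(c,tuple(((proj(cam,X)-u0)*k).astype(int)),3,col,-1)
    o[:,i*400:i*400+400]=c
cv2.imwrite('pics/c5.png',o)
E
```

```text
t 10.85 pos [ 0.4085 -0.003   0.0291] yaw -3.86 pitch -2.38 up [ 0.041 -0.002  0.999] gap 0.0164 gf 78.49040150642395 F [ 0.89 -0.89 -2.2 ]
tip xk,yk,z -0.1236 0.0007 0.044
```

View pics/c5.png

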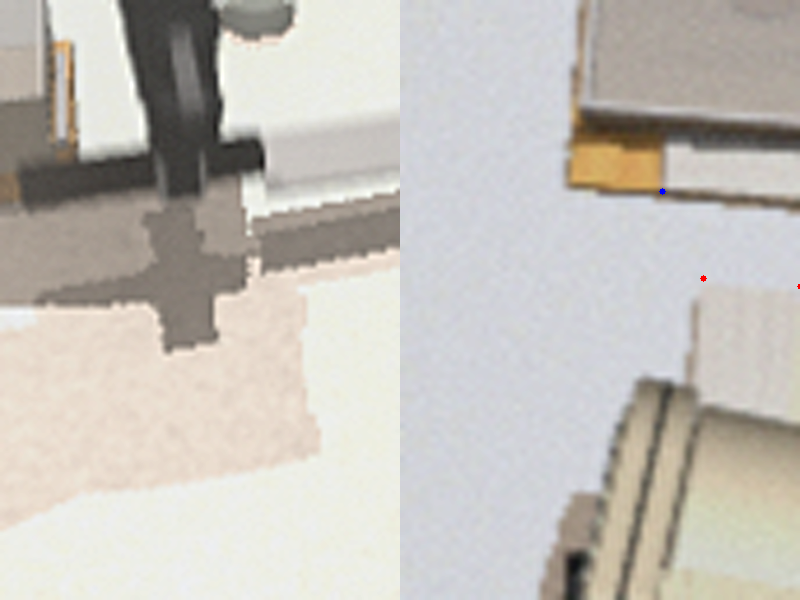

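The crop shows the blade edge at about (697,285) in the top view, 2 mm short of its prediction at (703,278). The lip corner lies on its blue dot at (662,191). I go down to slot height and insert.

```bash
python3 - <<'E'
from h import *
plan([tipw(-.120,.0170,-2.5,4),tipw(-.070,.0170,-2.5,6)])
print()
# lever from tip at xk=-.070 : radius from hinge(.066,0) ; underside point of lip there
a=0.136
st=tipw(-.070,.017,-2.5,1)
w=[tipw(-.070,.0225,-2.5,2)]
for th,p,n in[(.15,-2,2),(.3,0,2),(.45,2,2),(.6,4,2),(.75,7,2),(.9,10,2),(1.05,13,2),(1.2,16,2),(1.3,18,2)]:
    w.append(tipw(.066-a*np.cos(th),.026+a*np.sin(th)-.003,p,n))
plan(w,start=st[:5])
E
```

```text
[{dx: -2.0, dy: -0.0, dz: 6.0, rx: 0.01, ry: -0.1, rz: 0.01}, {dx: -2.0, dy: -0.1, dz: 6.0, rx: 0.01, ry: -0.09, rz: 0.01}, {dx: -2.0, dy: -0.0, dz: 6.1, rx: 0.02, ry: -0.1, rz: 0.02}, {dx: -2.0, dy: -0.1, dz: 6.0, rx: 0.01, ry: -0.1, rz: 0.01}, {dx: -8.3, dy: 0.0, dz: -0.4, rx: -0.0, ry: 0.0, rz: -0.0}]
[{dx: -8.4, dy: 0.0, dz: -0.3, rx: -0.0, ry: 0.0, rz: -0.0}, {dx: -8.3, dy: 0.0, dz: -0.4, rx: -0.0, ry: 0.0, rz: -0.0}, {dx: -8.3, dy: 0.0, dz: -0.3, rx: -0.0, ry: 0.0, rz: -0.0}, {dx: -8.3, dy: 0.0, dz: -0.4, rx: -0.0, ry: 0.0, rz: -0.0}, {dx: -8.4, dy: 0.1, dz: -0.4, rx: -0.0, ry: 0.0, rz: -0.0}]

[{dx: 0.1, dy: 0.0, dz: -2.7, rx: 0.0, ry: 0.0, rz: 0.0}, {dx: 0.1, dy: 0.0, dz: -2.8, rx: 0.0, ry: 0.0, rz: 0.0}, {dx: -0.4, dy: -0.0, dz: -9.9, rx: 0.0, ry: -0.25, rz: 0.0}, {dx: -0.4, dy: 0.0, dz: -9.8, rx: 0.0, ry: -0.25, rz: -0.0}, {dx: -2.3, dy: 0.0, dz: -7.8, rx: 0.0, ry: -1.0, rz: 0.0}]
[{dx: -2.5, dy: 0.0, dz: -7.7, rx: 0.0, ry: -1.0, rz: 0.0}, {dx: -4.1, dy: 0.0, dz: -7.2, rx: 0.0, ry: -1.0, rz: -0.0}, {dx: -4.3, dy: -0.0, dz: -7.1, rx: 0.0, ry: -1.0, rz: 0.0}, {dx: -5.8, dy: 0.0, dz: -6.4, rx: 0.0, ry: -1.0, rz: -0.0}, {dx: -5.9, dy: 0.0, dz: -6.3, rx: 0.0, ry: -1.0, rz: 0.0}]
[{dx: -7.5, dy: 0.0, dz: -4.1, rx: 0.0, ry: -1.5, rz: 0.0}, {dx: -7.6, dy: 0.0, dz: -3.9, rx: 0.0, ry: -1.5, rz: 0.0}, {dx: -8.9, dy: -0.0, dz: -2.6, rx: 0.0, ry: -1.5, rz: 0.0}, {dx: -9.0, dy: -0.0, dz: -2.3, rx: -0.0, ry: -1.5, rz: -0.0}, {dx: -9.9, dy: 0.0, dz: -0.8, rx: 0.0, ry: -1.5, rz: 0.0}]
[{dx: -9.9, dy: 0.0, dz: -0.5, rx: 0.0, ry: -1.5, rz: 0.0}, {dx: -10.6, dy: -0.0, dz: 1.2, rx: 0.0, ry: -1.5, rz: 0.0}, {dx: -10.5, dy: -0.0, dz: 1.4, rx: -0.0, ry: -1.5, rz: -0.0}, {dx: -7.2, dy: 0.0, dz: 2.0, rx: -0.0, ry: -1.0, rz: -0.0}, {dx: -7.2, dy: 0.0, dz: 2.1, rx: -0.0, ry: -1.0, rz: -0.0}]
```

send_rows(
  motion=[
    {"dx": -2,"dy": 0,"dz": 6,"rx": 0,"ry": -0.1,"rz": 0,"grip": 0},
    {"dx": -2,"dy": 0,"dz": 6,"rx": 0,"ry": -0.1,"rz": 0,"grip": 0},
    {"dx": -2,"dy": 0,"dz": 6,"rx": 0,"ry": -0.1,"rz": 0,"grip": 0},
    {"dx": -2,"dy": 0,"dz": 6,"rx": 0,"ry": -0.1,"rz": 0,"grip": 0},
    {"dx": 0,"dy": 0,"dz": 0,"rx": 0,"ry": 0,"rz": 0,"grip": 0},
  ],
)

```text
t: 11.45
tool_pos: [0.4149, -0.0046, 0.0051]
ee_rot: [0.035, 0.999, 0.001, -0.019]
ft_force: [-1.0, 0.9, -0.6]
finger_gap: 0.0162
grip_force: 78.4
```

```bash
python3 - <<'E'
from h import *
pose();tipnow()
plan([tipw(-.073,.0170,-2.5,5)])
E
```

```text
t 11.45 pos [ 0.4149 -0.0046  0.0051] yaw -4.02 pitch -2.13 up [ 0.037 -0.003  0.999] gap 0.0162 gf 78.38916063308716 F [-0.97  0.94 -0.64]
tip xk,yk,z -0.1172 -0.0007 0.0206
[{dx: -8.8, dy: 0.1, dz: 0.2, rx: 0.0, ry: 0.07, rz: -0.0}, {dx: -8.9, dy: 0.2, dz: 0.2, rx: 0.0, ry: 0.08, rz: -0.01}, {dx: -8.8, dy: 0.1, dz: 0.2, rx: 0.0, ry: 0.07, rz: -0.0}, {dx: -8.8, dy: 0.2, dz: 0.2, rx: 0.0, ry: 0.07, rz: -0.0}, {dx: -8.9, dy: 0.1, dz: 0.2, rx: 0.0, ry: 0.08, rz: -0.01}]
```

send_rows(
  motion=[
    {"dx": -2,"dy": 0.1,"dz": 1.5,"rx": 0,"ry": 0.2,"rz": 0,"grip": 0},
    {"dx": -4,"dy": 0.1,"dz": 1,"rx": 0,"ry": 0.2,"rz": 0,"grip": 0},
    {"dx": -12,"dy": 0.2,"dz": 0,"rx": 0,"ry": 0,"rz": 0,"grip": 0},
    {"dx": -12,"dy": 0.2,"dz": -0.2,"rx": 0,"ry": 0,"rz": 0,"grip": 0},
    {"dx": 0,"dy": 0,"dz": 0,"rx": 0,"ry": 0,"rz": 0,"grip": 0},
  ],
)

```text
t: 11.95
tool_pos: [0.4471, -0.0063, 0.0019]
ee_rot: [0.035, 0.999, 0.001, -0.021]
ft_force: [0.1, -0.6, -0.5]
finger_gap: 0.0159
grip_force: 78.4
```

```bash
python3 - <<'E'
from h import *
pose();tipnow()
plan([tipw(-.073,.0170,-2.5,3)])
E
```

```text
t 11.95 pos [ 0.4471 -0.0063  0.0019] yaw -4.0 pitch -2.42 up [ 0.042 -0.003  0.999] gap 0.0159 gf 78.38761925697327 F [ 0.1  -0.62 -0.55]
tip xk,yk,z -0.0848 -0.0001 0.0167
[{dx: -3.9, dy: 0.0, dz: -0.3, rx: -0.01, ry: 0.03, rz: 0.0}, {dx: -4.0, dy: 0.1, dz: -0.4, rx: -0.0, ry: 0.02, rz: 0.0}, {dx: -3.9, dy: 0.0, dz: -0.3, rx: -0.01, ry: 0.03, rz: 0.0}]
```

No contact so far, so I push on and raise a little.

send_rows(
  motion=[
    {"dx": -4,"dy": 0,"dz": -0.3,"rx": 0,"ry": 0,"rz": 0,"grip": 0},
    {"dx": -4,"dy": 0,"dz": -0.3,"rx": 0,"ry": 0,"rz": 0,"grip": 0},
    {"dx": -4,"dy": 0,"dz": -0.3,"rx": 0,"ry": 0,"rz": 0,"grip": 0},
    {"dx": 0,"dy": 0,"dz": -5,"rx": 0,"ry": 0,"rz": 0,"grip": 0},
    {"dx": 0,"dy": 0,"dz": -8,"rx": 0,"ry": 0,"rz": 0,"grip": 0},
  ],
)

```text
t: 12.45
tool_pos: [0.4569, -0.0068, 0.0154]
ee_rot: [0.035, 0.999, 0.001, -0.023]
ft_force: [-0.3, -0.8, -1.0]
finger_gap: 0.0161
grip_force: 78.3
```

```bash
python3 - <<'E'
from h import *
pose();tipnow()
w=[];a=.141
for th,p,n in[(.15,-2,2),(.3,0,2),(.45,2,2),(.6,4,2),(.75,7,2),(.9,10,2),(1.05,13,2),(1.2,16,2),(1.35,18,2),(1.45,20,2)]:
    w.append(tipw(.066-a*np.cos(th),.026+a*np.sin(th)-.003,p,n))
plan(w)
E
```

```text
t 12.45 pos [ 0.4569 -0.0068  0.0154] yaw -4.0 pitch -2.58 up [ 0.045 -0.003  0.999] gap 0.0161 gf 78.29829454421997 F [-0.27 -0.81 -0.99]
tip xk,yk,z -0.075 0.0001 0.0298
[{dx: -0.6, dy: -0.0, dz: -6.5, rx: 0.0, ry: -0.29, rz: -0.0}, {dx: -0.6, dy: -0.1, dz: -6.5, rx: 0.0, ry: -0.29, rz: -0.0}, {dx: -2.4, dy: 0.0, dz: -8.1, rx: 0.0, ry: -1.0, rz: -0.0}, {dx: -2.5, dy: 0.0, dz: -8.1, rx: 0.0, ry: -1.0, rz: -0.0}, {dx: -4.3, dy: 0.0, dz: -7.6, rx: 0.0, ry: -1.0, rz: -0.0}]
[{dx: -4.4, dy: 0.0, dz: -7.5, rx: 0.0, ry: -1.0, rz: -0.0}, {dx: -6.0, dy: 0.0, dz: -6.7, rx: 0.0, ry: -1.0, rz: -0.0}, {dx: -6.1, dy: 0.0, dz: -6.5, rx: 0.0, ry: -1.0, rz: -0.0}, {dx: -7.8, dy: 0.0, dz: -4.4, rx: 0.0, ry: -1.5, rz: -0.0}, {dx: -7.9, dy: 0.0, dz: -4.2, rx: 0.0, ry: -1.5, rz: -0.0}]
[{dx: -9.2, dy: 0.0, dz: -2.8, rx: 0.0, ry: -1.5, rz: -0.0}, {dx: -9.2, dy: 0.0, dz: -2.5, rx: 0.0, ry: -1.5, rz: -0.0}, {dx: -10.3, dy: 0.0, dz: -0.9, rx: 0.0, ry: -1.5, rz: -0.0}, {dx: -10.3, dy: 0.0, dz: -0.7, rx: 0.0, ry: -1.5, rz: -0.0}, {dx: -10.9, dy: 0.0, dz: 1.1, rx: 0.0, ry: -1.5, rz: -0.0}]
[{dx: -10.9, dy: 0.0, dz: 1.4, rx: 0.0, ry: -1.5, rz: -0.0}, {dx: -11.0, dy: 0.0, dz: 2.1, rx: 0.0, ry: -1.0, rz: -0.0}, {dx: -10.9, dy: 0.0, dz: 2.2, rx: 0.0, ry: -1.0, rz: -0.0}, {dx: -7.4, dy: 0.0, dz: 3.3, rx: 0.0, ry: -1.0, rz: -0.0}, {dx: -7.3, dy: 0.0, dz: 3.4, rx: 0.0, ry: -1.0, rz: -0.0}]
```

send_rows(
  motion=[
    {"dx": -0.6,"dy": 0,"dz": -6.5,"rx": 0,"ry": -0.3,"rz": 0,"grip": 0},
    {"dx": -0.6,"dy": 0,"dz": -6.5,"rx": 0,"ry": -0.3,"rz": 0,"grip": 0},
    {"dx": -2.4,"dy": 0,"dz": -8.1,"rx": 0,"ry": -1,"rz": 0,"grip": 0},
    {"dx": -2.5,"dy": 0,"dz": -8.1,"rx": 0,"ry": -1,"rz": 0,"grip": 0},
    {"dx": -4.3,"dy": 0,"dz": -7.6,"rx": 0,"ry": -1,"rz": 0,"grip": 0},
  ],
)

```text
t: 12.95
tool_pos: [0.4687, -0.0076, 0.0527]
ee_rot: [0.035, 0.999, -0.0, 0.01]
ft_force: [0.6, 0.1, -3.0]
finger_gap: 0.0162
grip_force: 78.3
```

```bash
python3 - <<'E'
from h import *
pose();tipnow();print(r.observe()['wrist_torque'].round(3))
a=save('side','s6.png')
cv2.imwrite('pics/c6.png',np.clip(cv2.resize(cv2.imread('pics/s6.png')[130:280,230:430],(800,600),interpolation=cv2.INTER_CUBIC)*1.6,0,255).astype(np.uint8))
E
```

```text
t 12.95 pos [ 0.4687 -0.0076  0.0527] yaw -4.0 pitch 1.18 up [-0.021  0.002  1.   ] gap 0.0162 gf 78.29377770423889 F [ 0.56  0.09 -3.01]
tip xk,yk,z -0.0644 0.0 0.0757
[-0.009  0.232 -0.039]
```

View pics/c6.png

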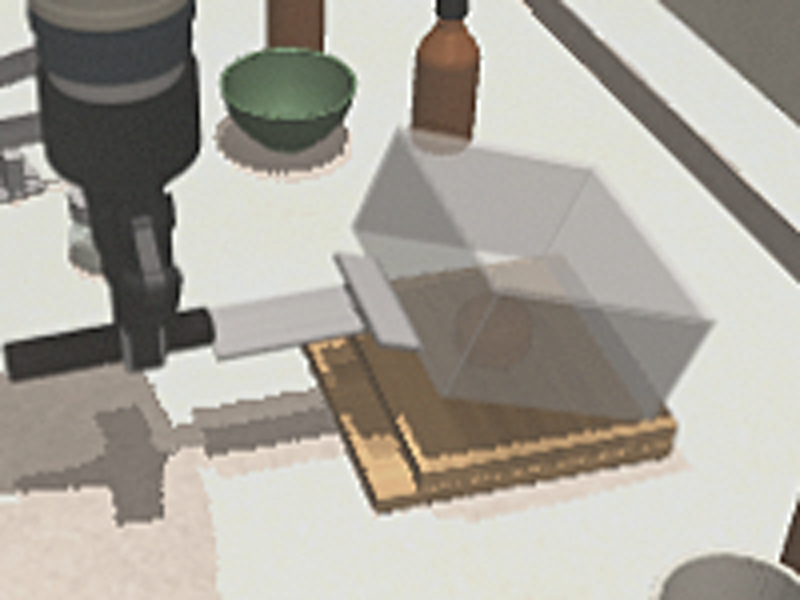

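The hood is riding up on the blade, with the lip around (380,300) in the crop and about 20 degrees open. I continue along the arc.

send_rows(
  motion=[
    {"dx": -4.4,"dy": 0,"dz": -7.5,"rx": 0,"ry": -1,"rz": 0,"grip": 0},
    {"dx": -6,"dy": 0,"dz": -6.7,"rx": 0,"ry": -1,"rz": 0,"grip": 0},
    {"dx": -6.1,"dy": 0,"dz": -6.5,"rx": 0,"ry": -1,"rz": 0,"grip": 0},
    {"dx": -7.8,"dy": 0,"dz": -4.4,"rx": 0,"ry": -1.5,"rz": 0,"grip": 0},
    {"dx": -7.9,"dy": 0,"dz": -4.2,"rx": 0,"ry": -1.5,"rz": 0,"grip": 0},
  ],
)

```text
t: 13.5
tool_pos: [0.4999, -0.0098, 0.0835]
ee_rot: [0.035, 0.997, -0.002, 0.063]
ft_force: [-0.4, 0.2, -2.0]
finger_gap: 0.0162
grip_force: 78.3
```

send_rows(
  motion=[
    {"dx": -9.2,"dy": 0,"dz": -2.8,"rx": 0,"ry": -1.5,"rz": 0,"grip": 0},
    {"dx": -9.2,"dy": 0,"dz": -2.5,"rx": 0,"ry": -1.5,"rz": 0,"grip": 0},
    {"dx": -10.3,"dy": 0,"dz": -0.9,"rx": 0,"ry": -1.5,"rz": 0,"grip": 0},
    {"dx": -10.3,"dy": 0,"dz": -0.7,"rx": 0,"ry": -1.5,"rz": 0,"grip": 0},
    {"dx": -10.9,"dy": 0,"dz": 1.1,"rx": 0,"ry": -1.5,"rz": 0,"grip": 0},
  ],
)

```text
t: 14.0
tool_pos: [0.5483, -0.0132, 0.0979]
ee_rot: [0.035, 0.991, -0.004, 0.128]
ft_force: [-0.6, 0.7, -0.2]
finger_gap: 0.0163
grip_force: 78.4
```

send_rows(
  motion=[
    {"dx": -10.9,"dy": 0,"dz": 1.4,"rx": 0,"ry": -1.5,"rz": 0,"grip": 0},
    {"dx": -11,"dy": 0,"dz": 2.1,"rx": 0,"ry": -1,"rz": 0,"grip": 0},
    {"dx": -10.9,"dy": 0,"dz": 2.2,"rx": 0,"ry": -1,"rz": 0,"grip": 0},
    {"dx": -7.4,"dy": 0,"dz": 3.3,"rx": 0,"ry": -1,"rz": 0,"grip": 0},
    {"dx": -7.3,"dy": 0,"dz": 3.4,"rx": 0,"ry": -1,"rz": 0,"grip": 0},
  ],
)

```text
t: 14.5
tool_pos: [0.5972, -0.0166, 0.0993]
ee_rot: [0.034, 0.984, -0.006, 0.175]
ft_force: [0.4, 0.2, -0.8]
finger_gap: 0.0161
grip_force: 78.4
```

```bash
python3 - <<'E'
from h import *
pose();tipnow();print(r.observe()['wrist_torque'].round(3))
a=save('side','s7.png')
cv2.imwrite('pics/c7.png',np.clip(cv2.resize(cv2.imread('pics/s7.png')[80:260,230:470],(800,600),interpolation=cv2.INTER_CUBIC)*1.6,0,255).astype(np.uint8))
for d in vision.outline_of('side','hood'):print(d['score'],d['extent'])
E
```

```text
t 14.5 pos [ 0.5972 -0.0166  0.0993] yaw -4.0 pitch 20.14 up [-0.344  0.024  0.939] gap 0.0161 gf 78.40145945549011 F [ 0.37  0.22 -0.82]
tip xk,yk,z 0.0499 0.0001 0.1631
[ 0.01   0.391 -0.018]
0.62 [167.6, 185.7, 211.9, 232.8]
0.55 [364.8, 143.3, 444.8, 233.4]
0.39 [221.8, 326.8, 318.3, 401.1]
```

View pics/c7.png

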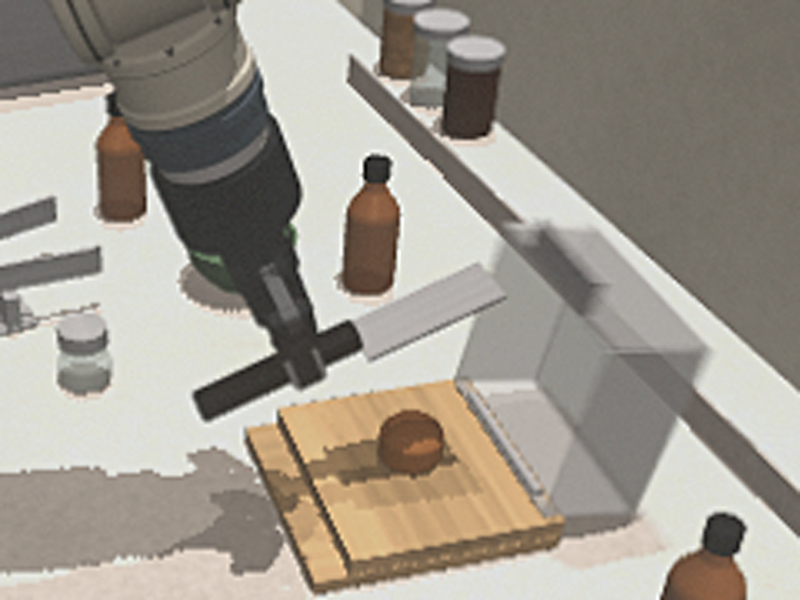

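The hood is standing fully open at (600,370) in the crop and the roll sits bare at (410,440). That was my last picture view, so from here I use numbers only. The spatula goes back now.

```bash
python3 - <<'E'
from h import *
plan([(.48,-.01,.15,-4,5,4),(.43,-.10,.13,-4,0,3),(.3818,-.2915,.10,-3.8,0,6),(.3818,-.2915,.035,-3.8,0,2)])
E
```

```text
[{dx: 23.1, dy: -0.4, dz: -22.0, rx: 0.0, ry: 3.77, rz: 0.0}, {dx: 24.5, dy: -0.4, dz: -20.5, rx: 0.0, ry: 3.78, rz: 0.0}, {dx: 25.7, dy: -0.4, dz: -18.8, rx: 0.0, ry: 3.77, rz: 0.0}, {dx: 27.0, dy: -0.4, dz: -17.1, rx: 0.0, ry: 3.77, rz: 0.0}, {dx: 15.1, dy: -31.1, dz: 5.4, rx: 0.0, ry: 1.67, rz: 0.0}]
[{dx: 14.8, dy: -31.1, dz: 5.8, rx: 0.0, ry: 1.66, rz: 0.0}, {dx: 14.8, dy: -31.1, dz: 6.3, rx: 0.0, ry: 1.67, rz: 0.0}, {dx: 5.8, dy: -32.4, dz: 5.0, rx: 0.0, ry: 0.0, rz: -0.03}, {dx: 5.8, dy: -32.4, dz: 5.0, rx: 0.0, ry: 0.0, rz: -0.04}, {dx: 5.8, dy: -32.4, dz: 5.0, rx: 0.0, ry: 0.0, rz: -0.03}]
[{dx: 5.8, dy: -32.3, dz: 5.0, rx: 0.0, ry: 0.0, rz: -0.03}, {dx: 5.9, dy: -32.4, dz: 5.0, rx: 0.0, ry: 0.0, rz: -0.04}, {dx: 5.9, dy: -32.4, dz: 5.0, rx: 0.0, ry: 0.0, rz: -0.03}, {dx: -0.0, dy: -0.0, dz: 32.5, rx: 0.0, ry: 0.0, rz: 0.0}, {dx: -0.0, dy: -0.0, dz: 32.5, rx: 0.0, ry: 0.0, rz: 0.0}]
```

send_rows(
  motion=[
    {"dx": 23.1,"dy": -0.4,"dz": -22,"rx": 0,"ry": 3.77,"rz": 0,"grip": 0},
    {"dx": 24.5,"dy": -0.4,"dz": -20.5,"rx": 0,"ry": 3.77,"rz": 0,"grip": 0},
    {"dx": 25.7,"dy": -0.4,"dz": -18.8,"rx": 0,"ry": 3.77,"rz": 0,"grip": 0},
    {"dx": 27,"dy": -0.4,"dz": -17.1,"rx": 0,"ry": 3.77,"rz": 0,"grip": 0},
    {"dx": 15,"dy": -31,"dz": 5.4,"rx": 0,"ry": 1.67,"rz": 0,"grip": 0},
  ],
)

```text
t: 15.1
tool_pos: [0.4629, -0.0385, 0.1463]
ee_rot: [0.033, 0.999, -0.001, 0.03]
ft_force: [1.0, -0.2, -1.9]
finger_gap: 0.016
grip_force: 78.4
```

send_rows(
  motion=[
    {"dx": 15,"dy": -31,"dz": 5.8,"rx": 0,"ry": 1.67,"rz": 0,"grip": 0},
    {"dx": 15,"dy": -31,"dz": 6.3,"rx": 0,"ry": 1.67,"rz": 0,"grip": 0},
    {"dx": 5.8,"dy": -32.4,"dz": 5,"rx": 0,"ry": 0,"rz": 0,"grip": 0},
    {"dx": 5.8,"dy": -32.4,"dz": 5,"rx": 0,"ry": 0,"rz": 0,"grip": 0},
    {"dx": 5.8,"dy": -32.4,"dz": 5,"rx": 0,"ry": 0,"rz": 0,"grip": 0},
  ],
)

```text
t: 15.6
tool_pos: [0.4046, -0.1966, 0.1154]
ee_rot: [0.035, 0.999, -0.0, -0.0]
ft_force: [0.7, 0.3, -1.4]
finger_gap: 0.0161
grip_force: 78.4
```

send_rows(
  motion=[
    {"dx": 5.8,"dy": -32.4,"dz": 5,"rx": 0,"ry": 0,"rz": 0,"grip": 0},
    {"dx": 5.8,"dy": -32.4,"dz": 5,"rx": 0,"ry": 0,"rz": 0,"grip": 0},
    {"dx": 5.8,"dy": -32.4,"dz": 5,"rx": 0,"ry": 0,"rz": -0.1,"grip": 0},
    {"dx": 0,"dy": 0,"dz": 32,"rx": 0,"ry": 0,"rz": -0.1,"grip": 0},
    {"dx": 0,"dy": 0,"dz": 28,"rx": 0,"ry": 0,"rz": 0,"grip": 0},
  ],
)

```text
t: 16.1
tool_pos: [0.3807, -0.2924, 0.0398]
ee_rot: [0.034, 0.999, -0.0, 0.0]
ft_force: [-0.4, 1.0, -1.9]
finger_gap: 0.0167
grip_force: 78.6
```

```bash
python3 - <<'E'
from h import *
pose();vision.read_camera('side');vision.read_camera('top')
for cam in('side','top'):
    for q in('roll_center','hood_lip','roll'):
        for d in vision.spot_point(cam,q)[:3]:print(cam,q,round(d['score'],2),np.round(d['point'],1),onz(cam,d['point'],.026 if q=='roll' else .042).round(4))
    for d in vision.outline_of(cam,'roll')[:1]:
        e=d['extent'];print('roll outline',d['score'],e,onz(cam,((e[0]+e[2])/2,(e[1]+e[3])/2),.044))
plan([(.3818,-.2916,.0150,-3.8,0,3)])
E
```

```text
t 16.1 pos [ 0.3807 -0.2924  0.0398] yaw -3.92 pitch 0.03 up [-0.001  0.001  1.   ] gap 0.0167 gf 78.61022472381592 F [-0.36  1.05 -1.93]
side roll_center 0.86 [351.1 207. ] [ 0.67   -0.0051  0.042 ]
side hood_lip 0.77 [163.4 218.9] [0.2595 0.0935 0.042 ]
side hood_lip 0.74 [408.4 155.4] [0.9108 0.1442 0.042 ]
side roll 0.55 [350.9 217.8] [ 0.6627 -0.0226  0.026 ]
roll outline 0.54 [344.2, 202.6, 361.1, 224.6] [ 0.66194419 -0.02949148  0.044     ]
top roll_center 0.57 [296.6 153.2] [ 0.6714 -0.014   0.042 ]
top roll_center 0.39 [298.9 153.7] [ 0.6701 -0.02    0.042 ]
top hood_lip 0.86 [302.7  99.4] [ 0.8156 -0.0299  0.042 ]
top hood_lip 0.71 [237.9 313. ] [0.2545 0.1364 0.042 ]
top roll 0.6 [295.1 154.7] [ 0.6701 -0.0105  0.026 ]
roll outline 0.78 [287.6, 145.8, 306.4, 162.6] [ 0.66838251 -0.01500881  0.044     ]
[{dx: -0.1, dy: -0.0, dz: 8.8, rx: -0.03, ry: 0.02, rz: 0.01}, {dx: -0.0, dy: -0.0, dz: 8.9, rx: -0.02, ry: 0.02, rz: 0.0}, {dx: -0.1, dy: -0.1, dz: 8.8, rx: -0.03, ry: 0.03, rz: 0.01}]
```

send_rows(
  motion=[
    {"dx": 0,"dy": 0,"dz": 9,"rx": 0,"ry": 0,"rz": 0,"grip": 0},
    {"dx": 0,"dy": 0,"dz": 9,"rx": 0,"ry": 0,"rz": 0,"grip": 0},
    {"dx": 0,"dy": 0,"dz": 6.5,"rx": 0,"ry": 0,"rz": 0,"grip": 0},
    {"dx": 0,"dy": 0,"dz": 0.5,"rx": 0,"ry": 0,"rz": 0,"grip": 0},
    {"dx": 0,"dy": 0,"dz": 0,"rx": 0,"ry": 0,"rz": 0,"grip": 0.6},
  ],
)

```text
t: 17.1
tool_pos: [0.3809, -0.2911, 0.0152]
ee_rot: [0.033, 0.999, 0.0, -0.0]
ft_force: [0.5, 0.7, -0.7]
finger_gap: 0.0292
grip_force: 0.0
```

send_rows(
  motion=[
    {"dx": 0,"dy": 0,"dz": 0,"rx": 0,"ry": 0,"rz": 0,"grip": 0.6},
    {"dx": 0,"dy": 0,"dz": 0,"rx": 0,"ry": 0,"rz": 0,"grip": 0.6},
    {"dx": 0,"dy": 0,"dz": 0,"rx": 0,"ry": 0,"rz": 0,"grip": 0.6},
    {"dx": 0,"dy": 0,"dz": -20,"rx": 0,"ry": 0,"rz": 0,"grip": 0.6},
    {"dx": 0,"dy": 0,"dz": -40,"rx": 0,"ry": 0,"rz": 0,"grip": 1},
  ],
)

```text
t: 17.6
tool_pos: [0.3799, -0.29, 0.0743]
ee_rot: [0.033, 0.999, 0.002, -0.002]
ft_force: [0.4, 0.2, 1.0]
finger_gap: 0.0644
grip_force: 0.0
```

```bash
python3 - <<'E'
from h import *
pose();vision.read_camera('side')
for q,z in(('spatula_grip',.042),('spatula',.034)):
  for d in vision.spot_point('side',q)[:2]:print(q,round(d['score'],2),d['point'],onz('side',d['point'],z).round(4))
a=8.6
plan([(.3815,-.2915,.15,-3.8,0,2),(.45,0,.16,5,0,9),(.396,.2885,.15,a,0,9),(.396,.2885,.10,a,0,2)])
E
```

```text
t 17.6 pos [ 0.3799 -0.29    0.0743] yaw -3.81 pitch -0.22 up [ 0.004 -0.004  1.   ] gap 0.0644 gf 0.0 F [0.4  0.15 0.95]
spatula_grip 0.66 [258.6, 352.8] [ 0.3744 -0.2904  0.042 ]
spatula 0.96 [260.0, 354.8] [ 0.3764 -0.2897  0.034 ]
[{dx: 0.3, dy: 0.3, dz: -36.1, rx: -0.1, ry: 0.1, rz: 0.0}, {dx: 0.3, dy: 0.4, dz: -36.2, rx: -0.1, ry: 0.09, rz: 0.0}, {dx: -5.5, dy: 32.8, dz: -1.1, rx: 0.0, ry: 0.0, rz: -0.98}, {dx: -6.0, dy: 32.7, dz: -1.1, rx: 0.0, ry: 0.0, rz: -0.97}, {dx: -6.5, dy: 32.7, dz: -1.1, rx: 0.0, ry: 0.0, rz: -0.98}]
[{dx: -7.2, dy: 32.4, dz: -1.1, rx: 0.0, ry: 0.0, rz: -0.98}, {dx: -7.6, dy: 32.4, dz: -1.1, rx: 0.0, ry: 0.0, rz: -0.98}, {dx: -8.3, dy: 32.2, dz: -1.1, rx: 0.0, ry: 0.0, rz: -0.97}, {dx: -8.7, dy: 32.1, dz: -1.2, rx: 0.0, ry: 0.0, rz: -0.98}, {dx: -9.4, dy: 32.0, dz: -1.1, rx: 0.0, ry: 0.0, rz: -0.98}]
[{dx: -9.8, dy: 31.7, dz: -1.1, rx: 0.0, ry: 0.0, rz: -0.98}, {dx: 3.2, dy: 32.5, dz: 1.1, rx: 0.0, ry: 0.0, rz: -0.4}, {dx: 2.9, dy: 32.4, dz: 1.1, rx: 0.0, ry: 0.0, rz: -0.4}, {dx: 2.8, dy: 32.5, dz: 1.1, rx: 0.0, ry: 0.0, rz: -0.4}, {dx: 2.4, dy: 32.6, dz: 1.2, rx: 0.0, ry: 0.0, rz: -0.4}]
[{dx: 2.3, dy: 32.5, dz: 1.1, rx: 0.0, ry: 0.0, rz: -0.4}, {dx: 2.1, dy: 32.6, dz: 1.1, rx: 0.0, ry: 0.0, rz: -0.4}, {dx: 1.8, dy: 32.5, dz: 1.1, rx: 0.0, ry: 0.0, rz: -0.4}, {dx: 1.6, dy: 32.6, dz: 1.1, rx: 0.0, ry: 0.0, rz: -0.4}, {dx: 1.3, dy: 32.6, dz: 1.1, rx: 0.0, ry: 0.0, rz: -0.4}]
[{dx: 0.0, dy: -0.0, dz: 25.0, rx: 0.0, ry: 0.0, rz: 0.0}, {dx: 0.0, dy: -0.0, dz: 25.0, rx: 0.0, ry: 0.0, rz: 0.0}]
```

send_rows(
  motion=[
    {"dx": 0.3,"dy": 0.3,"dz": -36,"rx": -0.1,"ry": 0.1,"rz": 0,"grip": 1},
    {"dx": 0.3,"dy": 0.3,"dz": -36,"rx": -0.1,"ry": 0.1,"rz": 0,"grip": 1},
    {"dx": -5.5,"dy": 32.8,"dz": -1.1,"rx": 0,"ry": 0,"rz": -0.98,"grip": 1},
    {"dx": -6,"dy": 32.7,"dz": -1.1,"rx": 0,"ry": 0,"rz": -0.98,"grip": 1},
    {"dx": -6.5,"dy": 32.7,"dz": -1.1,"rx": 0,"ry": 0,"rz": -0.98,"grip": 1},
  ],
)

```text
t: 18.25
tool_pos: [0.4033, -0.1924, 0.1506]
ee_rot: [0.008, 1.0, 0.002, -0.002]
ft_force: [0.7, 0.0, 0.2]
finger_gap: 0.0854
grip_force: 0.0
```

send_rows(
  motion=[
    {"dx": -7.2,"dy": 32.4,"dz": -1.1,"rx": 0,"ry": 0,"rz": -0.98,"grip": 1},
    {"dx": -7.6,"dy": 32.4,"dz": -1.1,"rx": 0,"ry": 0,"rz": -0.98,"grip": 1},
    {"dx": -8.3,"dy": 32.2,"dz": -1.1,"rx": 0,"ry": 0,"rz": -0.98,"grip": 1},
    {"dx": -8.7,"dy": 32.1,"dz": -1.1,"rx": 0,"ry": 0,"rz": -0.98,"grip": 1},
    {"dx": -9.4,"dy": 32,"dz": -1.1,"rx": 0,"ry": 0,"rz": -0.98,"grip": 1},
  ],
)

```text
t: 18.75
tool_pos: [0.4413, -0.0301, 0.1564]
ee_rot: [-0.036, 0.999, 0.002, -0.002]
ft_force: [0.5, -0.4, 0.6]
finger_gap: 0.0852
grip_force: 0.0
```

send_rows(
  motion=[
    {"dx": -9.8,"dy": 31.7,"dz": -1.1,"rx": 0,"ry": 0,"rz": -0.98,"grip": 1},
    {"dx": 3.2,"dy": 32.5,"dz": 1.1,"rx": 0,"ry": 0,"rz": -0.4,"grip": 1},
    {"dx": 2.9,"dy": 32.5,"dz": 1.1,"rx": 0,"ry": 0,"rz": -0.4,"grip": 1},
    {"dx": 2.8,"dy": 32.5,"dz": 1.1,"rx": 0,"ry": 0,"rz": -0.4,"grip": 1},
    {"dx": 2.4,"dy": 32.5,"dz": 1.1,"rx": 0,"ry": 0,"rz": -0.4,"grip": 1},
  ],
)

```text
t: 19.25
tool_pos: [0.4244, 0.1303, 0.1536]
ee_rot: [-0.058, 0.998, 0.002, -0.002]
ft_force: [0.9, -0.8, -0.7]
finger_gap: 0.0854
grip_force: 0.0
```

```bash
python3 - <<'E'
from h import *
pose();
for cam in('side','top'):
  im=vision.read_camera(cam)
  for q,z in(('tongs_grip',.046),('tongs',.034),('stand_t_top',.034)):
    for d in vision.spot_point(cam,q)[:2]:print(cam,q,round(d['score'],2),np.round(d['point'],1),onz(cam,d['point'],z).round(4))
  # brown roll blob
  h=cv2.cvtColor(im,cv2.COLOR_RGB2HSV)
  c=proj(cam,(.667,-.016,.042)).astype(int)
  sub=im[c[1]-14:c[1]+15,c[0]-14:c[0]+15].astype(float)
  rb=sub[...,0]/(sub[...,2]+1); lum=sub.sum(2)
  print(cam,c,'\n',(rb[::3,::3]*10).astype(int),'\n',(lum[::3,::3]/3).astype(int))
cv2.imwrite('pics/t8.png',im[:,:,::-1])
E
```

```text
t 19.25 pos [0.4244 0.1303 0.1536] yaw 6.63 pitch -0.22 up [ 0.004 -0.004  1.   ] gap 0.0854 gf 0.0 F [ 0.91 -0.79 -0.67]
side tongs_grip 0.81 [207.9 159.4] [0.3954 0.2993 0.046 ]
side tongs_grip 0.72 [351.9 215.6] [ 0.6562 -0.0373  0.046 ]
side tongs 0.61 [207.4 162. ] [0.3936 0.3062 0.034 ]
side stand_t_top 0.79 [206.3 163.3] [0.3897 0.3008 0.034 ]
side [351 210] 
 [[10 10 10 10 13 18 17 17 16 16]
 [17 16 16 16 16 16 16 16 16 16]
 [16 16 16 16 16 16 16 16 16 16]
 [16 16 16 17 23 22 23 23 16 16]
 [16 16 16 20 22 21 22 23 21 16]
 [16 16 16 20 21 21 21 22 21 16]
 [16 16 15 16 20 21 22 21 19 16]
 [16 16 14 16 17 17 17 17 19 16]
 [16 16 16 15 16 18 18 18 16 16]
 [16 16 16 16 16 16 16 16 16 16]] 
 [[135 135 132 130 115  97  93 102 103 103]
 [ 98  93  99 103  98 103  97  97 106 104]
 [103 103  97  98 102 101 102  97 104 105]
 [ 98 101  96  71  76  80  80  78  96 105]
 [102 100 110  61  80  83  84  80  66 100]
 [107  99  91  68  69  80  86  74  70 100]
 [104 103  50  44  69  74  75  72  59 104]
 [100 105  53  46  49  50  49  52  41 107]
 [100 103 110  47  49  48  51  48  96  97]
 [104  96 
[... 236 characters left out ...]
.3864 0.296  0.034 ]
top [297 154] 
 [[20 20 20 21 19 19 19 19 19 19]
 [20 21 21 21 21 21 21 20 21 21]
 [20 21 20 20 22 26 19 19 19 19]
 [21 20 20 45 72 65 51 23 21 20]
 [20 20 20 50 45 43 47 50 20 20]
 [21 21 36 49 49 41 47 51 21 21]
 [20 20 22 41 49 49 53 31 21 22]
 [21 21 21 32 62 52 71 22 21 21]
 [20 18 20 19 20 20 20 20 21 21]
 [19 19 20 19 20 20 20 19 19 20]] 
 [[95 95 95 91 96 96 97 97 96 98]
 [92 92 91 92 92 92 90 93 94 92]
 [95 93 95 95 76 68 86 98 96 99]
 [95 94 93 52 60 63 60 78 92 96]
 [92 95 75 62 70 73 67 50 95 92]
 [88 91 41 60 70 75 68 48 89 88]
 [95 94 77 48 64 66 55 54 93 90]
 [92 90 92 34 42 45 27 79 92 92]
 [96 98 95 97 89 87 93 94 92 92]
 [96 96 94 95 95 96 95 96 97 95]]
```

```bash
python3 - <<'E'
from h import *
im=cv2.imread('pics/t8.png').astype(float)
m=np.zeros(im.shape[:2],bool);m[140:170,283:312]=(im[140:170,283:312,2]/(im[140:170,283:312,0]+1)>3)
m=cv2.morphologyEx(m.astype(np.uint8),cv2.MORPH_OPEN,np.ones((2,2)));p=np.argwhere(m)[:,::-1];print(len(p),p.min(0),p.max(0),p.mean(0),onz('top',p.mean(0),.047).round(4))
for n in('t0','t8'):
    im=cv2.imread(f'pics/{n}.png');g=im.max(2)
    sub=(g<45).astype(np.uint8);k=np.zeros_like(sub);k[205:310,148:205]=sub[205:310,148:205]
    nn,l,s,c=cv2.connectedComponentsWithStats(k,connectivity=8)
    for i in range(1,nn):
        if s[i,4]>8: print(n,s[i],c[i].round(1),onz('top',c[i],.056).round(4))
E
```

```text
204 [291 148] [306 163] [298.16666667 155.46078431] [ 0.6646 -0.018   0.047 ]
t0 [154 214   4  10  12] [155.4 218.9] [0.4967 0.3514 0.056 ]
t0 [189 217   1  18  18] [189.  225.5] [0.4802 0.2633 0.056 ]
t0 [188 242   5  25  59] [189.6 256.9] [0.3994 0.2608 0.056 ]
t0 [165 249  10  26  37] [169.3 261.1] [0.3881 0.3136 0.056 ]
t0 [166 261   3   8  11] [166.9 264.9] [0.3781 0.3197 0.056 ]
t0 [187 293   3  10  16] [188.2 298.4] [0.2925 0.2634 0.056 ]
t8 [165 249   9  25  35] [168.8 259.7] [0.3916 0.3149 0.056 ]
t8 [166 261   3   8  11] [167.  265.2] [0.3774 0.3194 0.056 ]
```

```bash
python3 - <<'E'
from h import *
plan([(.3945,.289,.13,8.6,0,5),(.3945,.289,.045,8.6,0,3),(.3945,.289,.006,8.6,0,2)])
E
```

```text
[{dx: 2.4, dy: 32.6, dz: 5.0, rx: 0.05, ry: -0.04, rz: -0.41}, {dx: 2.2, dy: 32.7, dz: 4.9, rx: 0.04, ry: -0.03, rz: -0.41}, {dx: 2.0, dy: 32.6, dz: 4.9, rx: 0.05, ry: -0.04, rz: -0.41}, {dx: 1.7, dy: 32.7, dz: 4.9, rx: 0.04, ry: -0.04, rz: -0.41}, {dx: 1.5, dy: 32.7, dz: 4.9, rx: 0.05, ry: -0.04, rz: -0.42}]
[{dx: 0.0, dy: -0.0, dz: 28.3, rx: -0.0, ry: 0.0, rz: 0.0}, {dx: 0.0, dy: -0.0, dz: 28.4, rx: -0.0, ry: 0.0, rz: 0.0}, {dx: 0.0, dy: -0.0, dz: 28.3, rx: -0.0, ry: 0.0, rz: 0.0}, {dx: 0.0, dy: -0.0, dz: 19.5, rx: -0.0, ry: 0.0, rz: 0.0}, {dx: 0.0, dy: -0.0, dz: 19.5, rx: -0.0, ry: 0.0, rz: 0.0}]
```

send_rows(
  motion=[
    {"dx": 2.4,"dy": 32.6,"dz": 5,"rx": 0,"ry": 0,"rz": -0.41,"grip": 1},
    {"dx": 2.2,"dy": 32.6,"dz": 5,"rx": 0,"ry": 0,"rz": -0.41,"grip": 1},
    {"dx": 2,"dy": 32.6,"dz": 5,"rx": 0,"ry": 0,"rz": -0.41,"grip": 1},
    {"dx": 1.7,"dy": 32.6,"dz": 5,"rx": 0,"ry": 0,"rz": -0.41,"grip": 1},
    {"dx": 1.5,"dy": 32.6,"dz": 5,"rx": 0,"ry": 0,"rz": -0.41,"grip": 1},
  ],
  grip_force=28,
)

```text
t: 20.15
tool_pos: [0.3944, 0.29, 0.1299]
ee_rot: [-0.075, 0.997, 0.002, -0.001]
ft_force: [0.6, -0.0, 0.2]
finger_gap: 0.0854
grip_force: 0.0
```

send_rows(
  motion=[
    {"dx": 0,"dy": 0,"dz": 30,"rx": 0,"ry": 0,"rz": 0,"grip": 1},
    {"dx": 0,"dy": 0,"dz": 30,"rx": 0,"ry": 0,"rz": 0,"grip": 1},
    {"dx": 0,"dy": 0,"dz": 10,"rx": 0,"ry": 0,"rz": 0,"grip": 1},
    {"dx": 0,"dy": 0,"dz": 5,"rx": 0,"ry": 0,"rz": 0,"grip": 1},
    {"dx": 0,"dy": 0,"dz": 5,"rx": 0,"ry": 0,"rz": 0,"grip": 1},
  ],
)

```text
t: 20.65
tool_pos: [0.3948, 0.2896, 0.0507]
ee_rot: [-0.075, 0.997, 0.002, -0.001]
ft_force: [0.4, -0.4, 0.6]
finger_gap: 0.0856
grip_force: 0.0
```

```bash
python3 - <<'E'
from h import *
pose()
vision.read_camera('top');vision.read_camera('side')
for cam in('top','side'):
  for q,z in(('tongs_grip',.046),('tongs',.034)):
    for d in vision.spot_point(cam,q)[:2]:print(cam,q,round(d['score'],2),np.round(d['point'],1),onz(cam,d['point'],z).round(4))
plan([(.3945,.289,.006,8.6,0,5)])
E
```

```text
t 20.65 pos [0.3948 0.2896 0.0507] yaw 8.61 pitch -0.1 up [ 0.002 -0.004  1.   ] gap 0.0856 gf 0.0 F [ 0.45 -0.39  0.56]
top tongs_grip 0.67 [176.8 257.3] [0.3976 0.2962 0.046 ]
top tongs_grip 0.63 [196.6 166.1] [0.636  0.2475 0.046 ]
top tongs 0.61 [180.8 258.5] [0.3941 0.2882 0.034 ]
side tongs_grip 0.79 [207.2 162.2] [0.3913 0.2862 0.046 ]
side tongs_grip 0.45 [433.9 281.4] [ 0.7176 -0.2567  0.046 ]
side tongs 0.74 [257.  353.6] [ 0.3724 -0.2862  0.034 ]
side tongs 0.7 [208.4 166.8] [0.3922 0.2818 0.034 ]
[{dx: -0.0, dy: -0.2, dz: 9.0, rx: 0.05, ry: -0.02, rz: 0.01}, {dx: -0.0, dy: -0.2, dz: 8.9, rx: 0.05, ry: -0.02, rz: 0.01}, {dx: -0.0, dy: -0.2, dz: 9.0, rx: 0.06, ry: -0.02, rz: 0.02}, {dx: -0.0, dy: -0.2, dz: 9.0, rx: 0.05, ry: -0.01, rz: 0.01}, {dx: -0.0, dy: -0.2, dz: 8.9, rx: 0.05, ry: -0.02, rz: 0.01}]
```

Consistent (0.394, 0.289). I go down in two checked steps.

send_rows(
  motion=[
    {"dx": 0,"dy": -0.2,"dz": 7,"rx": 0,"ry": 0,"rz": 0,"grip": 1},
    {"dx": 0,"dy": -0.2,"dz": 6,"rx": 0,"ry": 0,"rz": 0,"grip": 1},
    {"dx": 0,"dy": -0.2,"dz": 5,"rx": 0,"ry": 0,"rz": 0,"grip": 1},
    {"dx": 0,"dy": 0,"dz": 3,"rx": 0,"ry": 0,"rz": 0,"grip": 1},
    {"dx": 0,"dy": 0,"dz": 3,"rx": 0,"ry": 0,"rz": 0,"grip": 1},
  ],
)

```text
t: 21.45
tool_pos: [0.3938, 0.2892, 0.0256]
ee_rot: [-0.076, 0.997, 0.002, -0.002]
ft_force: [-0.5, -0.3, 0.3]
finger_gap: 0.0854
grip_force: 0.0
```

```bash
python3 - <<'E'
from h import *
pose();print(r.observe()['wrist_torque'].round(2))
E
```

```text
t 21.45 pos [0.3938 0.2892 0.0256] yaw 8.67 pitch -0.19 up [ 0.004 -0.003  1.   ] gap 0.0854 gf 0.0 F [-0.52 -0.35  0.3 ]
[ 0.02 -0.07  0.03]
```

send_rows(
  motion=[
    {"dx": 0,"dy": 0,"dz": 7,"rx": 0,"ry": 0,"rz": 0,"grip": 1},
    {"dx": 0,"dy": 0,"dz": 6,"rx": 0,"ry": 0,"rz": 0,"grip": 1},
    {"dx": 0,"dy": 0,"dz": 6,"rx": 0.2,"ry": -0.2,"rz": 0,"grip": 1},
    {"dx": 0,"dy": 0,"dz": 0,"rx": 0,"ry": 0,"rz": 0,"grip": 0.8},
    {"dx": 0,"dy": 0,"dz": 0,"rx": 0,"ry": 0,"rz": 0,"grip": 0.7},
  ],
)

```text
t: 21.95
tool_pos: [0.3938, 0.2894, 0.007]
ee_rot: [-0.076, 0.997, 0.0, 0.0]
ft_force: [-0.8, -0.1, 5.7]
finger_gap: 0.0604
grip_force: 4.3
```

send_rows(
  motion=[
    {"dx": 0,"dy": 0,"dz": 0,"rx": 0,"ry": 0,"rz": 0,"grip": 0.66},
    {"dx": 0,"dy": 0,"dz": 0,"rx": 0,"ry": 0,"rz": 0,"grip": 0.66},
    {"dx": 0,"dy": 0,"dz": 0,"rx": 0,"ry": 0,"rz": 0,"grip": 0.66},
    {"dx": 0,"dy": 0,"dz": 0,"rx": 0,"ry": 0,"rz": 0,"grip": 0.66},
    {"dx": 0,"dy": 0,"dz": 0,"rx": 0,"ry": 0,"rz": 0,"grip": 0.66},
  ],
)

```text
t: 22.45
tool_pos: [0.3943, 0.2896, 0.0076]
ee_rot: [-0.076, 0.997, 0.001, 0.001]
ft_force: [-0.2, 0.1, 6.7]
finger_gap: 0.0568
grip_force: 6.5
```

```bash
python3 - <<'E'
from h import *
pose();print(r.observe()['wrist_torque'].round(2))
E
```

```text
t 22.45 pos [0.3943 0.2896 0.0076] yaw 8.67 pitch 0.1 up [-0.002 -0.001  1.   ] gap 0.0568 gf 6.468059420585632 F [-0.16  0.05  6.73]
[0.08 0.04 0.03]
```

```bash
python3 - <<'E'
from h import *
plan([(.3943,.2896,.03,8.6,0,2),(.3943,.2896,.11,8.6,0,4),(.45,.20,.12,6,0,5),(.551,-.0175,.11,0,0,14)],start=(.3943,.2896,.0070,8.67,0.1))
E
```

```text
[{dx: -0.0, dy: 0.0, dz: -11.5, rx: 0.0, ry: 0.05, rz: 0.03}, {dx: -0.0, dy: 0.0, dz: -11.5, rx: 0.0, ry: 0.05, rz: 0.04}, {dx: -0.0, dy: 0.0, dz: -20.0, rx: 0.0, ry: -0.0, rz: 0.0}, {dx: -0.0, dy: 0.0, dz: -20.0, rx: 0.0, ry: -0.0, rz: 0.0}, {dx: -0.0, dy: 0.0, dz: -20.0, rx: 0.0, ry: -0.0, rz: 0.0}]
[{dx: -0.0, dy: 0.0, dz: -20.0, rx: 0.0, ry: -0.0, rz: 0.0}, {dx: -8.3, dy: -19.4, dz: -2.0, rx: 0.0, ry: -0.0, rz: 0.52}, {dx: -8.6, dy: -19.3, dz: -2.0, rx: 0.0, ry: -0.0, rz: 0.52}, {dx: -8.6, dy: -19.2, dz: -2.0, rx: 0.0, ry: -0.0, rz: 0.52}, {dx: -8.9, dy: -19.2, dz: -2.0, rx: 0.0, ry: -0.0, rz: 0.52}]
[{dx: -9.1, dy: -19.0, dz: -2.0, rx: 0.0, ry: -0.0, rz: 0.52}, {dx: -5.5, dy: -16.2, dz: 0.7, rx: 0.0, ry: -0.0, rz: 0.43}, {dx: -5.7, dy: -16.2, dz: 0.7, rx: 0.0, ry: -0.0, rz: 0.43}, {dx: -5.8, dy: -16.1, dz: 0.7, rx: 0.0, ry: -0.0, rz: 0.43}, {dx: -5.9, dy: -16.1, dz: 0.8, rx: 0.0, ry: -0.0, rz: 0.42}]
[{dx: -6.0, dy: -16.0, dz: 0.7, rx: 0.0, ry: -0.0, rz: 0.43}, {dx: -6.2, dy: -16.0, dz: 0.7, rx: 0.0, ry: -0.0, rz: 0.43}, {dx: -6.3, dy: -15.9, dz: 0.7, rx: 0.0, ry: -0.0, rz: 0.43}, {dx: -6.4, dy: -15.9, dz: 0.7, rx: 0.0, ry: -0.0, rz: 0.43}, {dx: -6.5, dy: -15.9, dz: 0.7, rx: 0.0, ry: -0.0, rz: 0.43}]
[{dx: -6.6, dy: -15.8, dz: 0.7, rx: 0.0, ry: -0.0, rz: 0.43}, {dx: -6.7, dy: -15.7, dz: 0.8, rx: 0.0, ry: -0.0, rz: 0.42}, {dx: -6.9, dy: -15.7, dz: 0.7, rx: 0.0, ry: -0.0, rz: 0.43}, {dx: -7.0, dy: -15.7, dz: 0.7, rx: 0.0, ry: -0.0, rz: 0.43}, {dx: -7.1, dy: -15.6, dz: 0.7, rx: 0.0, ry: -0.0, rz: 0.43}]
```

send_rows(
  motion=[
    {"dx": 0,"dy": 0,"dz": -6,"rx": 0,"ry": 0,"rz": 0,"grip": 0.64},
    {"dx": 0,"dy": 0,"dz": -12,"rx": 0,"ry": 0,"rz": 0,"grip": 0.64},
    {"dx": 0,"dy": 0,"dz": -20,"rx": 0,"ry": 0,"rz": 0,"grip": 0.64},
    {"dx": 0,"dy": 0,"dz": -20,"rx": 0,"ry": 0,"rz": 0,"grip": 0.64},
    {"dx": 0,"dy": 0,"dz": -20,"rx": 0,"ry": 0,"rz": 0,"grip": 0.64},
  ],
)

```text
t: 22.95
tool_pos: [0.3934, 0.289, 0.0859]
ee_rot: [-0.076, 0.997, 0.0, -0.0]
ft_force: [0.3, 0.2, -1.2]
finger_gap: 0.0547
grip_force: 6.8
```

send_rows(
  motion=[
    {"dx": 0,"dy": 0,"dz": -20,"rx": 0,"ry": 0,"rz": 0,"grip": 0.64},
    {"dx": -8.5,"dy": -19.3,"dz": -2,"rx": 0,"ry": 0,"rz": 0.52,"grip": 0.64},
    {"dx": -8.5,"dy": -19.3,"dz": -2,"rx": 0,"ry": 0,"rz": 0.52,"grip": 0.64},
    {"dx": -8.6,"dy": -19.3,"dz": -2,"rx": 0,"ry": 0,"rz": 0.52,"grip": 0.64},
    {"dx": -9,"dy": -19.2,"dz": -2,"rx": 0,"ry": 0,"rz": 0.52,"grip": 0.64},
  ],
)

```text
t: 23.45
tool_pos: [0.4386, 0.2168, 0.1133]
ee_rot: [-0.057, 0.998, 0.0, 0.0]
ft_force: [-0.1, -0.7, -1.0]
finger_gap: 0.0549
grip_force: 6.8
```

```bash
python3 - <<'E'
from h import *
pose();print(r.observe()['wrist_torque'].round(2))
for cam in('top','side'):
  vision.read_camera(cam)
  for q,z in(('tongs_grip',.150),('tongs',.138)):
    for d in vision.spot_point(cam,q)[:2]:print(cam,q,round(d['score'],2),np.round(d['point'],1),onz(cam,d['point'],z).round(4))
E
```

```text
t 23.45 pos [0.4386 0.2168 0.1133] yaw 6.58 pitch 0.01 up [-0.    -0.001  1.   ] gap 0.0549 gf 6.767751574516296 F [-0.06 -0.67 -1.04]
[-0.01  0.03 -0.  ]
top tongs_grip 0.76 [196.1 240. ] [0.4432 0.228  0.15  ]
top tongs 0.68 [200.8 240.4] [0.4423 0.2187 0.138 ]
side tongs_grip 0.58 [227.7 137.6] [0.4416 0.2103 0.15  ]
side tongs 0.63 [226.2 141. ] [0.4381 0.2168 0.138 ]
```

send_rows(
  motion=[
    {"dx": -9,"dy": -19,"dz": -1,"rx": 0,"ry": 0,"rz": 0.52,"grip": 0.64},
    {"dx": -5.5,"dy": -16.2,"dz": 0,"rx": 0,"ry": 0,"rz": 0.43,"grip": 0.64},
    {"dx": -5.7,"dy": -16.2,"dz": 0,"rx": 0,"ry": 0,"rz": 0.43,"grip": 0.64},
    {"dx": -5.8,"dy": -16.1,"dz": 0,"rx": 0,"ry": 0,"rz": 0.43,"grip": 0.64},
    {"dx": -5.9,"dy": -16.1,"dz": 0,"rx": 0,"ry": 0,"rz": 0.43,"grip": 0.64},
  ],
)

```text
t: 24.25
tool_pos: [0.4784, 0.1379, 0.114]
ee_rot: [-0.038, 0.999, 0.0, 0.0]
ft_force: [0.4, -0.9, -0.6]
finger_gap: 0.0545
grip_force: 6.8
```

send_rows(
  motion=[
    {"dx": -6,"dy": -16,"dz": 0,"rx": 0,"ry": 0,"rz": 0.43,"grip": 0.64},
    {"dx": -6.2,"dy": -16,"dz": 0,"rx": 0,"ry": 0,"rz": 0.43,"grip": 0.64},
    {"dx": -6.3,"dy": -16,"dz": 0,"rx": 0,"ry": 0,"rz": 0.43,"grip": 0.64},
    {"dx": -6.4,"dy": -16,"dz": 0,"rx": 0,"ry": 0,"rz": 0.43,"grip": 0.64},
    {"dx": -6.5,"dy": -16,"dz": 0,"rx": 0,"ry": 0,"rz": 0.43,"grip": 0.64},
  ],
)

```text
t: 24.75
tool_pos: [0.5148, 0.06, 0.1139]
ee_rot: [-0.02, 1.0, 0.0, 0.0]
ft_force: [0.3, 0.0, -1.9]
finger_gap: 0.0548
grip_force: 6.8
```

send_rows(
  motion=[
    {"dx": -6.6,"dy": -15.8,"dz": 0,"rx": 0,"ry": 0,"rz": 0.43,"grip": 0.64},
    {"dx": -6.7,"dy": -15.8,"dz": 0,"rx": 0,"ry": 0,"rz": 0.43,"grip": 0.64},
    {"dx": -6.9,"dy": -15.7,"dz": 0,"rx": 0,"ry": 0,"rz": 0.43,"grip": 0.64},
    {"dx": -7,"dy": -15.7,"dz": 0,"rx": 0,"ry": 0,"rz": 0.43,"grip": 0.64},
    {"dx": -7,"dy": -15.6,"dz": 0,"rx": 0,"ry": 0,"rz": 0.43,"grip": 0.64},
  ],
)

```text
t: 25.25
tool_pos: [0.5515, -0.0193, 0.1139]
ee_rot: [-0.0, 1.0, 0.0, 0.0]
ft_force: [0.4, 0.3, -0.7]
finger_gap: 0.0547
grip_force: 6.8
```

```bash
python3 - <<'E'
from h import *
pose()
X=r.observe()['tool_pos'];
im=save('top','t9.png');im2=save('side','s9.png')
# predicted tip plates (top edge) and dark-pixel blobs beyond the wrist
z=X[2]+.027+.024
for y in(-.033,.033):
    for x in(.095,.129): print('pred',(x,y),proj('top',(X[0]+x,X[1]+y,z)).round(1),proj('side',(X[0]+x,X[1]+y,z)).round(1))
for cam in('top','side'):
    for d in vision.outline_of(cam,'tongs')[:2]:
        p=np.argwhere(d['mask'])[:,::-1];e=d['extent'];print(cam,round(d['score'],2),e)
        if cam=='top':
            for rr in range(int(e[1]),int(e[1])+14,2):
                q=p[p[:,1]==rr][:,0];print(rr,q.min() if len(q) else '',q.max() if len(q) else '',sorted(set(q))[:40])
plan([(.551,-.0175,.05,0,0,4),(.551,-.0175,.0065,0,0,5)])
E
```

```text
t 25.25 pos [ 0.5515 -0.0193  0.1139] yaw 0.01 pitch 0.03 up [-0.001 -0.001  1.   ] gap 0.0547 gf 6.768315955996513 F [ 0.37  0.31 -0.74]
pred (0.095, -0.033) [314.3 154.7] [356.1 175.4]
pred (0.129, -0.033) [314.3 140.5] [371.5 172.2]
pred (0.095, 0.033) [286.4 154.5] [342.1 158.5]
pred (0.129, 0.033) [286.5 140.3] [356.8 155.6]
top 0.16 [392.1, 216.7, 413.9, 293.7]
216 398 407 [np.int64(398), np.int64(399), np.int64(400), np.int64(401), np.int64(402), np.int64(403), np.int64(405), np.int64(406), np.int64(407)]
218 396 410 [np.int64(396), np.int64(397), np.int64(398), np.int64(399), np.int64(400), np.int64(401), np.int64(402), np.int64(403), np.int64(404), np.int64(405), np.int64(406), np.int64(407), np.int64(408), np.int64(409), np.int64(410)]
220 396 411 [np.int64(396), np.int64(397), np.int64(398), np.int64(399), np.int64(400), np.int64(401), np.int64(402), np.int64(403), np.int64(404), np.int64(405), np.int64(406), np.int64(407), np.int64(408), np.int64(409), np.int64(410), np.int64(411)]
222 396 411 [np.int64(396), np.int64(397), np.int64(398), np.int64(399), np.int64(400), np.
[... 754 characters left out ...]
, np.int64(403), np.int64(404), np.int64(405), np.int64(406), np.int64(407), np.int64(408), np.int64(409), np.int64(410)]
side 0.84 [247.1, 156.8, 374.4, 204.4]
[{dx: -0.0, dy: 0.2, dz: 15.9, rx: 0.02, ry: -0.0, rz: -0.0}, {dx: -0.1, dy: 0.3, dz: 16.0, rx: 0.01, ry: -0.0, rz: -0.0}, {dx: 0.0, dy: 0.2, dz: 15.9, rx: 0.02, ry: -0.0, rz: -0.01}, {dx: -0.0, dy: 0.3, dz: 15.9, rx: 0.01, ry: -0.0, rz: 0.0}, {dx: -0.0, dy: -0.0, dz: 8.7, rx: 0.0, ry: -0.0, rz: 0.0}]
[{dx: -0.0, dy: -0.0, dz: 8.7, rx: 0.0, ry: -0.0, rz: 0.0}, {dx: -0.0, dy: -0.0, dz: 8.7, rx: 0.0, ry: -0.0, rz: 0.0}, {dx: -0.0, dy: -0.0, dz: 8.7, rx: 0.0, ry: -0.0, rz: 0.0}, {dx: -0.0, dy: -0.0, dz: 8.7, rx: 0.0, ry: -0.0, rz: 0.0}]
```

```bash
python3 - <<'E'
from h import *
a=cv2.imread('pics/t8.png').astype(int);b=cv2.imread('pics/t9.png').astype(int)
d=np.abs(a-b).max(2)
for rr in range(130,164,3): print(rr,[(c) for c in range(272,332) if d[rr,c]>25])
E
```

```text
130 []
133 []
136 []
139 []
142 [281, 282, 283, 284, 285, 286, 287, 288, 289, 290, 291, 292, 293, 313, 314]
145 [283, 285, 287, 288, 289, 290, 293, 294, 312, 313, 314]
148 [282, 283, 284, 285, 287, 288, 290, 291, 292, 293, 294, 295, 296, 297, 298, 299, 300, 301, 302, 303, 304, 305, 306, 307, 308, 309, 310, 311, 312]
151 [282, 283, 284, 285, 286, 287, 289, 290, 291, 292, 293, 294, 295, 296, 297, 298, 299, 300, 301, 302, 303, 304, 305, 306, 307, 308, 310, 313, 314, 315, 316, 317, 318, 319, 320, 321, 322, 323, 324, 325, 326, 327, 328, 329, 330, 331]
154 [279, 280, 281, 282, 283, 284, 285, 286, 287, 288, 289, 290, 291, 292, 293, 294, 295, 296, 297, 298, 299, 300, 301, 302, 303, 304, 305, 306, 307, 308, 309, 310, 311, 312, 313, 314, 315, 316, 317, 320, 321, 323, 325, 326, 327, 328, 329, 330, 331]
157 [279, 280, 281, 282, 283, 284, 285, 286, 287, 288, 289, 290, 291, 292, 293, 294, 295, 296, 297, 298, 299, 300, 301, 302, 303, 304, 305, 306, 307, 308, 309, 310, 311, 312, 313, 314, 315, 316, 317, 318, 319, 320, 321, 322, 323, 324, 325, 326, 328, 329, 330, 331]
160 [279, 280, 281, 282, 283, 284, 285, 286, 287, 288, 289, 290, 291, 292, 293, 294, 295, 296, 297, 298, 299, 300, 301, 302, 303, 304, 305, 306, 307, 308, 309, 310, 311, 312, 313, 314, 315, 316, 317, 318, 319, 320, 321, 322, 323, 324, 325, 326, 327, 328, 329, 330, 331]
163 [279, 280, 281, 282, 283, 284, 285, 286, 287, 288, 289, 290, 291, 292, 293, 294, 295, 296, 297, 298, 299, 300, 301, 302, 303, 304, 305, 306, 307, 308, 309, 310, 311, 312, 313, 314, 315, 316, 317, 318, 319, 320, 321, 322, 323, 324, 325, 326, 327, 330]
```

send_rows(
  motion=[
    {"dx": 0,"dy": 0.5,"dz": 16,"rx": 0,"ry": 0,"rz": 0,"grip": 0.64},
    {"dx": 0,"dy": 0.5,"dz": 16,"rx": 0,"ry": 0,"rz": 0,"grip": 0.64},
    {"dx": 0,"dy": 0.5,"dz": 16,"rx": 0,"ry": 0,"rz": 0,"grip": 0.64},
    {"dx": 0,"dy": 0.3,"dz": 16,"rx": 0,"ry": 0,"rz": 0,"grip": 0.64},
    {"dx": 0,"dy": 0,"dz": 10,"rx": 0,"ry": 0,"rz": 0,"grip": 0.64},
  ],
)

```text
t: 25.95
tool_pos: [0.5502, -0.0155, 0.039]
ee_rot: [-0.001, 1.0, 0.001, -0.0]
ft_force: [-0.3, -0.2, -0.2]
finger_gap: 0.0549
grip_force: 6.8
```

send_rows(
  motion=[
    {"dx": 0,"dy": 0,"dz": 10,"rx": 0,"ry": 0,"rz": 0,"grip": 0.64},
    {"dx": 0,"dy": 0,"dz": 10,"rx": 0,"ry": 0,"rz": 0,"grip": 0.64},
    {"dx": 0,"dy": 0,"dz": 7,"rx": 0,"ry": 0,"rz": 0,"grip": 0.64},
    {"dx": 0,"dy": 0,"dz": 4,"rx": 0,"ry": 0,"rz": 0,"grip": 0.64},
    {"dx": 0,"dy": 0,"dz": 0,"rx": 0,"ry": 0,"rz": 0,"grip": 0.64},
  ],
)

```text
t: 26.45
tool_pos: [0.5508, -0.0162, 0.0086]
ee_rot: [-0.0, 1.0, 0.0, -0.0]
ft_force: [-0.4, -0.5, -1.4]
finger_gap: 0.0545
grip_force: 6.8
```

```bash
python3 - <<'E'
from h import *
pose();print(r.observe()['wrist_torque'].round(2))
vision.read_camera('side')
for d in vision.spot_point('side','roll_center')[:2]:print(d['score'],d['point'])
E
```

```text
t 26.45 pos [ 0.5508 -0.0162  0.0086] yaw 0.05 pitch -0.0 up [ 0.    -0.001  1.   ] gap 0.0545 gf 6.769619509577751 F [-0.36 -0.55 -1.42]
[-0.    0.01  0.01]
0.58 [353.0, 209.5]
0.43 [267.5, 145.5]
```

send_rows(
  motion=[
    {"dx": 0,"dy": 0,"dz": 1.5,"rx": 0,"ry": 0,"rz": 0,"grip": 0.6},
    {"dx": 0,"dy": 0,"dz": 0,"rx": 0,"ry": 0,"rz": 0,"grip": 0.56},
    {"dx": 0,"dy": 0,"dz": 0,"rx": 0,"ry": 0,"rz": 0,"grip": 0.53},
    {"dx": 0,"dy": 0,"dz": 0,"rx": 0,"ry": 0,"rz": 0,"grip": 0.5},
    {"dx": 0,"dy": 0,"dz": 0,"rx": 0,"ry": 0,"rz": 0,"grip": 0.47},
  ],
  grip_force=28,
)

```text
t: 27.05
tool_pos: [0.5511, -0.0162, 0.0076]
ee_rot: [-0.0, 1.0, 0.0, 0.0]
ft_force: [0.1, 0.8, -0.0]
finger_gap: 0.0433
grip_force: 28.5
```

send_rows(
  motion=[
    {"dx": 0,"dy": 0,"dz": 0,"rx": 0,"ry": 0,"rz": 0,"grip": 0.43},
    {"dx": 0,"dy": 0,"dz": 0,"rx": 0,"ry": 0,"rz": 0,"grip": 0.4},
    {"dx": 0,"dy": 0,"dz": 0,"rx": 0,"ry": 0,"rz": 0,"grip": 0.3},
    {"dx": 0,"dy": 0,"dz": 0,"rx": 0,"ry": 0,"rz": 0,"grip": 0.3},
    {"dx": 0,"dy": 0,"dz": 0,"rx": 0,"ry": 0,"rz": 0,"grip": 0.3},
  ],
)

```text
t: 27.55
tool_pos: [0.551, -0.0162, 0.0075]
ee_rot: [-0.0, 1.0, 0.0, 0.0]
ft_force: [-0.1, -0.4, -0.8]
finger_gap: 0.0437
grip_force: 28.5
```

```bash
python3 - <<'E'
from h import *
pose();print(r.observe()['wrist_torque'].round(2))
for p in [(190,156),(190.3,161.8)]:print(onz('top',p,.045))
# bowl green blob
a=cv2.imread('pics/t8.png').astype(int);m=(a[...,1]>a[...,2]+15);m[:,:150]=0;m[:,230:]=0;m[:130]=0;m[200:]=0
p=np.argwhere(m)[:,::-1];print(len(p),p.min(0),p.max(0),onz('top',(p.min(0)+p.max(0))/2,.045).round(4))
a=cv2.imread('pics/s0.png').astype(int);m=(a[...,1]>a[...,2]+10);m[:,:275]=0;m[:,330:]=0;m[:135]=0;m[180:]=0
p=np.argwhere(m)[:,::-1];print(len(p),p.min(0),p.max(0))
E
```

```text
t 27.55 pos [ 0.551  -0.0162  0.0075] yaw 0.05 pitch 0.04 up [-0.001 -0.001  1.   ] gap 0.0437 gf 28.51868384052068 F [-0.13 -0.4  -0.77]
[ 0.04 -0.13 -0.01]
[0.66286475 0.26563442 0.045     ]
[0.64749981 0.26455626 0.045     ]
347 [174 149] [206 178] [0.643  0.2653 0.045 ]
132 [285 142] [318 159]
```

The tongs are closed on the roll (pads 43.7 mm, 28.5 N). I lift and carry it to the bowl at about (0.6465, 0.266).

send_rows(
  motion=[
    {"dx": 0,"dy": 0,"dz": -4,"rx": 0,"ry": 0,"rz": 0,"grip": 0.3},
    {"dx": 0,"dy": 0,"dz": -8,"rx": 0,"ry": 0,"rz": 0,"grip": 0.3},
    {"dx": 0,"dy": 0,"dz": -12,"rx": 0,"ry": 0,"rz": 0,"grip": 0.3},
    {"dx": 0,"dy": 0,"dz": -15,"rx": 0,"ry": 0,"rz": 0,"grip": 0.3},
    {"dx": 0,"dy": 0,"dz": -15,"rx": 0,"ry": 0,"rz": 0,"grip": 0.3},
  ],
)

```text
t: 28.05
tool_pos: [0.551, -0.0163, 0.063]
ee_rot: [-0.0, 1.0, 0.0, 0.001]
ft_force: [0.6, 0.1, -1.2]
finger_gap: 0.0431
grip_force: 28.7
```

send_rows(
  motion=[
    {"dx": 0,"dy": 0,"dz": -15,"rx": 0,"ry": 0,"rz": 0,"grip": 0.3},
    {"dx": 0,"dy": 0,"dz": -15,"rx": 0,"ry": 0,"rz": 0,"grip": 0.3},
    {"dx": 0,"dy": 0,"dz": -15,"rx": 0,"ry": 0,"rz": 0,"grip": 0.3},
    {"dx": 0,"dy": 0,"dz": -10,"rx": 0,"ry": 0,"rz": 0,"grip": 0.3},
    {"dx": 0,"dy": 0,"dz": -4,"rx": 0,"ry": 0,"rz": 0,"grip": 0.3},
  ],
)

```text
t: 28.55
tool_pos: [0.5514, -0.0164, 0.1221]
ee_rot: [-0.0, 1.0, 0.0, 0.001]
ft_force: [1.0, -0.2, -1.7]
finger_gap: 0.0441
grip_force: 28.7
```

```bash
python3 - <<'E'
from h import *
pose()
for cam in('top','side'):
  vision.read_camera(cam)
  for d in vision.spot_point(cam,'roll_center')[:2]:print(cam,round(d['score'],2),np.round(d['point'],1),onz(cam,d['point'],.155).round(4))
  print('pred',proj(cam,(.665,-.0165,.155)).round(1))
E
```

```text
t 28.55 pos [ 0.5514 -0.0164  0.1221] yaw 0.05 pitch 0.15 up [-0.003 -0.     1.   ] gap 0.0441 gf 28.670314215123653 F [ 1.   -0.21 -1.66]
top 0.55 [297.8 144.7] [ 0.6721 -0.0135  0.155 ]
pred [299.1 147.6]
side 0.69 [353.8 163.8] [0.6681 0.0007 0.155 ]
side 0.36 [266.2 143.4] [0.5179 0.1444 0.155 ]
pred [356.1 168.4]
```

The roll hangs in the tongs at about 0.155 m height. I move over to the bowl.

send_rows(
  motion=[
    {"dx": 0.5,"dy": 7,"dz": 0,"rx": 0,"ry": 0,"rz": 0,"grip": 0.3},
    {"dx": 1,"dy": 14,"dz": 0,"rx": 0,"ry": 0,"rz": 0,"grip": 0.3},
    {"dx": 1.3,"dy": 18,"dz": 0,"rx": 0,"ry": 0,"rz": 0,"grip": 0.3},
    {"dx": 1.4,"dy": 20,"dz": 0,"rx": 0,"ry": 0,"rz": 0,"grip": 0.3},
    {"dx": 1.4,"dy": 20,"dz": 0,"rx": 0,"ry": 0,"rz": 0,"grip": 0.3},
  ],
)

```text
t: 29.25
tool_pos: [0.5447, 0.0644, 0.1202]
ee_rot: [-0.001, 1.0, 0.001, -0.0]
ft_force: [0.4, -1.0, -1.9]
finger_gap: 0.0436
grip_force: 28.7
```

send_rows(
  motion=[
    {"dx": 1.4,"dy": 20,"dz": 0,"rx": 0,"ry": 0,"rz": 0,"grip": 0.3},
    {"dx": 1.4,"dy": 20,"dz": 0,"rx": 0,"ry": 0,"rz": 0,"grip": 0.3},
    {"dx": 1.4,"dy": 20,"dz": 0,"rx": 0,"ry": 0,"rz": 0,"grip": 0.3},
    {"dx": 1.4,"dy": 20,"dz": 0,"rx": 0,"ry": 0,"rz": 0,"grip": 0.3},
    {"dx": 1.4,"dy": 20,"dz": 0,"rx": 0,"ry": 0,"rz": 0,"grip": 0.3},
  ],
)

```text
t: 29.75
tool_pos: [0.5374, 0.1646, 0.1202]
ee_rot: [-0.001, 1.0, 0.0, -0.0]
ft_force: [0.1, -0.2, -0.8]
finger_gap: 0.0435
grip_force: 28.7
```

send_rows(
  motion=[
    {"dx": 1.4,"dy": 20,"dz": 0,"rx": 0,"ry": 0,"rz": 0,"grip": 0.3},
    {"dx": 1.4,"dy": 20,"dz": 0,"rx": 0,"ry": 0,"rz": 0,"grip": 0.3},
    {"dx": 1.4,"dy": 20,"dz": 0,"rx": 0,"ry": 0,"rz": 0,"grip": 0.3},
    {"dx": 1.4,"dy": 20,"dz": 0,"rx": 0,"ry": 0,"rz": 0,"grip": 0.3},
    {"dx": 1,"dy": 13,"dz": 0,"rx": 0,"ry": 0,"rz": 0,"grip": 0.3},
  ],
)

```text
t: 30.25
tool_pos: [0.5305, 0.2578, 0.1203]
ee_rot: [-0.001, 1.0, 0.0, -0.0]
ft_force: [-0.8, 0.5, -1.5]
finger_gap: 0.0438
grip_force: 28.7
```

send_rows(
  motion=[
    {"dx": 0.5,"dy": 7,"dz": 0,"rx": 0,"ry": 0,"rz": 0,"grip": 0.3},
    {"dx": 0.2,"dy": 3,"dz": 0,"rx": 0,"ry": 0,"rz": 0,"grip": 0.3},
    {"dx": 0,"dy": 0,"dz": 0,"rx": 0,"ry": 0,"rz": 0,"grip": 0.3},
    {"dx": 0,"dy": 0,"dz": 0,"rx": 0,"ry": 0,"rz": 0,"grip": 0.3},
    {"dx": 0,"dy": 0,"dz": 0,"rx": 0,"ry": 0,"rz": 0,"grip": 0.3},
  ],
)

```text
t: 30.75
tool_pos: [0.5309, 0.2651, 0.1207]
ee_rot: [0.0, 1.0, 0.0, 0.0]
ft_force: [-0.8, 0.2, -1.6]
finger_gap: 0.0435
grip_force: 28.7
```

```bash
python3 - <<'E'
from h import *
pose()
X=r.observe()['tool_pos']
for cam in('top','side'):
  vision.read_camera(cam)
  for d in vision.spot_point(cam,'roll_center')[:2]:print(cam,round(d['score'],2),np.round(d['point'],1),onz(cam,d['point'],.156).round(4))
  print('pred',proj(cam,(X[0]+.114,X[1],.156)).round(1))
  for q,z in(('bowl_mouth',.045),('spatula_grip',.042),('hood_lip',.17),('tongs_grip',.16)):
    for d in vision.spot_point(cam,q)[:2]:print(cam,q,round(d['score'],2),np.round(d['point'],1),onz(cam,d['point'],z).round(4))
E
```

```text
t 30.75 pos [0.5309 0.2651 0.1207] yaw -0.0 pitch 0.03 up [-0.001 -0.001  1.   ] gap 0.0435 gf 28.696465166285634 F [-0.78  0.23 -1.63]
top 0.82 [180.4 153.2] [0.6509 0.268  0.156 ]
top 0.67 [180.7 205.5] [0.5251 0.265  0.156 ]
pred [181.5 155.7]
top bowl_mouth 0.9 [188.9 159.8] [0.6528 0.2684 0.045 ]
top bowl_mouth 0.48 [401.2 261.6] [ 0.3892 -0.2869  0.045 ]
top spatula_grip 0.56 [400.3 265.3] [ 0.3794 -0.2853  0.042 ]
top hood_lip 0.93 [237.  310.4] [0.2798 0.1273 0.17  ]
top hood_lip 0.74 [301.7  98.4] [ 0.7811 -0.0221  0.17  ]
top tongs_grip 0.84 [178.5 200.9] [0.5357 0.2696 0.16  ]
side 0.52 [298.1 107.9] [0.648 0.292 0.156]
pred [300.5 112.4]
side bowl_mouth 0.9 [298.9 149.7] [0.6414 0.2654 0.045 ]
side bowl_mouth 0.65 [408.6 156.7] [0.9047 0.1343 0.045 ]
side spatula_grip 0.82 [258.1 354.2] [ 0.373  -0.2925  0.042 ]
side spatula_grip 0.37 [256.8 120.8] [0.5786 0.4777 0.042 ]
side hood_lip 0.71 [410.3 158.7] [ 0.7754 -0.0409  0.17  ]
side hood_lip 0.65 [166.5 220.4] [ 0.2762 -0.0738  0.17  ]
side tongs_grip 0.68 [259.2 122. ] [0.5284 0.2423 0.16  ]
```

```bash
python3 -c "
from h import *
print(r.hand_in())"
```

```text
the job is handed in; nothing more can be done
None
```

I handed the job in at 30.75 s with the hood tipped fully open, the spatula back on its stand and the roll held still in the tongs over the bowl (within about 1 cm of centre, roll centre about 0.156 m up by my own measurements), but the hand-in returned no verdict.

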